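# Slide a plane iron off the lapping glass and seat it in its cradle

### The job

The plane iron lies flat on the lapping glass, too thin to be lifted there: press on it lightly, without straining the glass, and slide it out over the open front edge until a good third of it (about 4 cm) hangs over but it still lies flat, then pick it up by the overhanging end. Lay it flat in the wooden cradle between the cheeks, slide it gently home until its far end touches the brass stop, and let go, leaving its near end overhanging the cradle. Never tip or drop the iron, never force it against the glass or the stop, and leave the other things on the bench where they are.

Things in the scene. Friction and masses are not known exactly. Their poses are not given: they have to be found in the camera images.
- iron_center (a point): Centre of the plane iron (half-way up): loose bright steel plate 120 long (its x) x 48 wide (y) x 3 thick (z), 100 to 170 g, a pale bevel strip at its +x end. Starts flat on the lapping glass, within 0.08 rad of the station's x axis, its near (-x) end 20 to 50 mm inside the open edge. It slides on glass and wood with less friction than finger pads have on it, but may lag the fingers a little.
- station: Lapping station, fixed, left or right on the bench, turned up to 0.3 rad; origin under its centre on the bench. Base 180 (x) x 120 (y) with a stiff tray of green glass, top 65 above the origin at the back (x = +90) but sloping down to the front: 2 to 7 lower at x = -90. Dark side battens 8 high leave a channel 80 wide along x; a back batten closes x = +90. The front at x = -90 is open.
- glass_edge (a point): Middle of the open front edge of the glass as if it were level (the real edge is 2 to 7 mm lower); axes as the station's (-x points out over the edge, horizontal). The glass bears 20 N at most: a light, felt press of 4 to 10 N on the iron is enough to drag it.
- cradle: Wooden cradle, fixed, on the other side of the bench, turned up to 0.3 rad; origin on the bench. Block x -40 to +60, 96 wide (y), bed 65 above the origin. Dark cheeks 8 high leave a channel 56 wide along x; their tops flare to 66 wide, highest point 83 above the origin. Brass stop at the +x end, top 87. The -x end is open. Iron home: centre at x = -20, y = 0, its near 40 overhanging.
- stop_face (a point): Foot of the brass stop's face on the cradle's bed, on its centre line (x = +40, z = 65 in the cradle's frame); axes as the cradle's (+x points into the stop). The iron may be pushed against stop or cradle with at most 25 N.
- wedge: Bystander: dark wooden wedge 100 x 36 x 12 lying between the station and the cradle, origin under its centre. Leave alone.
- cap_iron: Bystander: dark cap iron 90 x 45 x 12 with a brass screw, lying nearer the robot, origin under its centre. Leave alone.
- oak_blank: Bystander: wooden block 160 x 50 x 45, origin under its centre. Leave alone.
- pencil_mug: Bystander: blue cup, radius 40, 95 high, origin under its centre. Leave alone.

How it is judged:
By the outcome, as a careful person would: the job done as asked, in the order asked, and still so for the second after the job is handed in, with the robot touching nothing.
It also fails if it takes over 72 s, if anything falls off the work surface, if the arm or the gripper's body presses on something with over 40 N, if the wrist force passes 120 N, or if a joint passes its speed limit or range.

### The arm

A 6-joint arm with a two-finger parallel gripper is mounted at the origin on the work surface. World frame = base frame: x ahead of the robot, y to its left, z up, the work surface at z = 0. Lengths are in m, angles in rad, forces in N, time in s.
With the tool pointing down it reaches from about 0.375 to 0.9 m from the base axis. Payload 3.1 kg.
Tool frame: the origin (TCP) lies midway between the tips of the shut fingers; the grasp point (between the pads) lies 19 mm behind it (manip.hold_point_z is the distance from the TCP to the grasp point, in m); x points along the fingers, y is the direction in which the jaws open and shut, and the axes are right-handed (so a half turn about x gives the same grasp; the last joint's range is limited). The gripper opens to 85 mm and grips with 20 to 120 N. Pads are 22 mm wide; open, the fingers measure 114 mm over their backs; the gripper's body (76 mm by 85 mm) begins 54 mm behind the grasp point. The pads swing forward as they close: fully open they stand 13 mm farther back than shut.
Start: joints at [1.085, 0.527, 1.433, -0, 1.181, -0.178], TCP at [0.189, 0.596, 0.231] pointing down, gripper open.
Joint ranges: [-3.08, 3.08], [-0.75, 2.2], [0.22, 2.44], [-1.43, 4.57], [0, 2.65], [-2.85, 2.85]. Speed limits (rad/s): [2.79, 2.79, 3.14, 3.14, 3.14, 3.14].

### API

Orientations are given as a unit quaternion [x, y, z, w].
In Python, from station import manip, snapshot gives the robot as it stands.
- The arm moves only by the shell command python3 -m crank 'ROWS' [FORCE]. ROWS is JSON, a list of rows, each a list of 5 numbers: the finger opening in m, from 0 to 0.0854, then the shift along the tool's x, y, z in m, then the turn about the tool's x in rad. In form: [[grip, tx, ty, tz, yaw], ...]. A call has 1 to 5 rows; each row shifts and turns the commanded pose from where the row before left it, along the tool's axes as they then stand; what a row does not reach is not made up. A row lasts 1/10 s, in which the tool goes at most 50 mm and 8.59 degrees, less where a joint would pass 70% of its speed; a pose out of reach is approached as far as the arm can. A call is refused whole if a number of a shift passes 0.05 or a number of a turn 0.15, either way. A call with a gripper value outside its range is refused whole. The fingers move at their own pace and stop on an object; FORCE is the grip in N (left out, the last holds). Time passes only in rows, so rows that do not move let the fingers close. It gives the time, the measured TCP pose, the force and the opening at its end, in the units of the state.
- manip.sense(): the state, without advancing time (a new reading comes with each control period).
- snapshot(name): name is "side" or "top"; returns a dict with "image" (400x640x3 uint8, blue, green, red), "range_z" (400x640 float32, m along the optical axis (not along the pixel's ray), 0 where there is no reading), "vertical_fov" (degrees; the focal length in pixels is half the picture's height over the tangent of half this angle, whatever the lens; pixels are square), "cx", "cy" (the principal point, pixels), "extrinsics" (4x4, takes a point from world to camera coordinates). Camera axes: x right, y up, looking along -z (the intrinsics and any distortion apply to the point x, -y, -z); pixel columns grow to the right and rows downward; lengths in m; the calibration is good to about 2 mm. A picture is of the moment at which its call begins.
- manip.sign_off(): hands the job in, once; it reports no verdict.
The state is a dict: "t": time; "q": joint angles; "qd": joint speeds; "tau": joint torques, N m; "tcp_pos": TCP position; "tool_rot": TCP orientation; "force": force on the tool from outside, world axes, zero at the start; "ft_torque": the same for the moment, N m; "finger_gap": opening from 0.0 (shut) to 1.0 (fully open).
Only numpy, scipy, OpenCV 4.12 (cv2) and the standard library are available. Lean on these libraries where they do the work, as an engineer would, in place of code of your own. Each camera call takes 0.05 s, during which the arm holds its last target.

## Working session

There is one attempt and no reset: what is moved stays moved. The work goes in short steps, Python scripts to look and compute and a shell command to move; the robot and the scene stay as the last step left them, time stands still between calls to the robot, and variables do not carry over. Pictures are saved under pics/ and viewed, and the job is handed in when it is done.

```bash
ls; mkdir -p pics; python3 - <<'E'
from station import manip, snapshot
import cv2,numpy as np
print(manip.sense())
for n in("top","side"):
    s=snapshot(n); cv2.imwrite(f"pics/{n}0.png",s["image"]); print(n,s["vertical_fov"],s["cx"],s["cy"],np.round(s["extrinsics"],4).tolist(),[k for k in s])
    np.savez(f"{n}0.npz",**{k:s[k] for k in s})
E
```

```text
pics
{'t': 0.0, 'q': array([ 1.08451733e+00,  5.28465848e-01,  1.43390145e+00, -1.81954851e-06,
        1.18139466e+00, -1.78480057e-01]), 'qd': array([0.00124522, 0.00058126, 0.00082305, 0.00054969, 0.00176211,
       0.00106091]), 'tau': array([ 2.27693145e-04, -4.42353559e+01, -1.78023541e+01, -2.01222524e-04,
        8.51105258e-03, -7.64421806e-07]), 'tcp_pos': array([0.18897245, 0.59499761, 0.23033409]), 'tool_rot': array([ 0.1076688 ,  0.69899869, -0.10911916,  0.6984993 ]), 'force': array([-0.54183723,  0.01526041, -0.63571468]), 'ft_torque': array([ 0.00309084,  0.01089344, -0.02520164]), 'finger_gap': 1.0028402808826915}
top 49.695438358231776 327.6483158365258 204.8553676057739 [[-0.0209, -0.9998, 0.0006, 0.0149], [0.9802, -0.0204, 0.1971, -0.529], [-0.197, 0.0047, 0.9804, -1.4618], [0.0, 0.0, 0.0, 1.0]] ['image', 'range_z', 'vertical_fov', 'cx', 'cy', 'extrinsics']
side 46.73704313063352 319.41766715103194 195.7928305397536 [[0.9591, -0.2828, -0.0141, -0.4825], [0.2158, 0.698, 0.6828, -0.1722], [-0.1832, -0.6579, 0.7304, -1.2091], [0.0, 0.0, 0.0, 1.0]] ['image', 'range_z', 'vertical_fov', 'cx', 'cy', 'extrinsics']
```

View pics/top0.png

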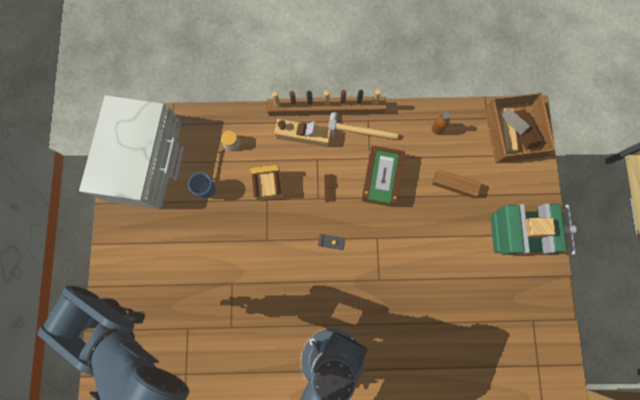

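View pics/side0.png

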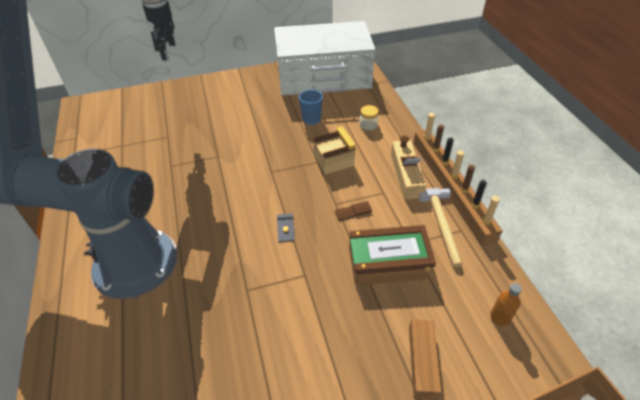

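```bash
cat > h.py <<'E'
import numpy as np,cv2
from station import manip,snapshot
def load(n): 
    d=np.load(n); return {k:d[k] for k in d}
def cloud(s):
    d=s["range_z"].astype(float); f=200/np.tan(np.radians(float(s["vertical_fov"]))/2)
    v,u=np.mgrid[0:400,0:640]
    p=np.stack([(u-s["cx"])/f*d,-(v-s["cy"])/f*d,-d],-1)
    E=s["extrinsics"]; w=(p-E[:3,3])@E[:3,:3]; w[d==0]=np.nan; return w
def proj(s,P):
    P=np.atleast_2d(P); E=s["extrinsics"]; f=200/np.tan(np.radians(float(s["vertical_fov"]))/2)
    c=P@E[:3,:3].T+E[:3,3]; return np.stack([s["cx"]+f*c[:,0]/-c[:,2], s["cy"]-f*c[:,1]/-c[:,2]],1)
E
python3 - <<'E'
from h import *
for n in("top","side"):
    s=load(n+"0.npz"); w=cloud(s)
    im=s["image"]
    pts=[(120,250),(240,300),(320,200),(450,280),(420,220),(540,340),(300,150)] if n=="top" else [(250,200),(150,120),(300,350),(200,350),(380,350),(100,150)]
    for u,v in pts: print(n,u,v,np.round(w[v,u],4))
    r=(slice(150,215),slice(235,415)) if n=="top" else (slice(115,295),slice(300,450))
    c=im[r]; k=min(800//c.shape[1],600//c.shape[0]); cv2.imwrite(f"pics/{n}0c.png",cv2.resize(c,None,fx=k,fy=k,interpolation=cv2.INTER_CUBIC)); print(k)
E
```

```text
top 120 250 [ 0.3915  0.7455 -0.0008]
top 240 300 [0.2088 0.3147 0.0033]
top 320 200 [0.5576 0.031  0.0038]
top 450 280 [ 0.262  -0.4202 -0.0007]
top 420 220 [ 0.4766 -0.3275  0.0032]
top 540 340 [ 0.0542 -0.7101  0.0039]
top 300 150 [ 0.7517  0.1025 -0.004 ]
4
side 250 200 [ 0.3291  0.128  -0.0007]
side 150 120 [ 0.0632  0.611  -0.0027]
side 300 350 [ 0.352  -0.3587  0.002 ]
side 200 350 [ 0.1368 -0.2935  0.0016]
side 380 350 [ 5.237e-01 -4.095e-01 -1.000e-04]
side 100 150 [0.0312 0.0396 0.3452]
3
```

```bash
python3 - <<'E'
from h import *
s=load("top0.npz"); w=cloud(s)
np.set_printoptions(linewidth=250,suppress=True)
print("z mm"); print((w[140:212:3,355:412:3,2]*1000).round(0))
print((w[158:206:3,245:292:3,2]*1000).round(0))
E
```

```text
z mm
[[  1.  -2.  -3.  -2.   3.  -1.   3.  -1.  -0.  -1.  -3.  -2.  -2.   3.   5.   4.  -7.   6.   4.]
 [  2.   3.   0.   2.  -4.   3.  -1.  -4.   1.   3.   0.  10.   3.   3.   1.  -4.   5.  -3.  -1.]
 [  2.   3.   0.   0.  nan   1.  77.  69.  72.   4.   2.   3.  -2.  -6.  -2.   3.   1.  -1.  -4.]
 [  4.   4.  -3.  -1.  -1.   0.  69.  78.  69.  nan  62.  71.  68.  75.  74.  -0.   1.  -2.   6.]
 [  2.   3.   1.  -1.  -3.  71.  66.  65.  61.  64.  61.  69.  70.  72.  71.  73.  74.   3.   0.]
 [ -3.  -1.   1.   0.  -2.  80.  72.  65.  64.  66.  65.  69.  67.  66.  65.  77.  71.  -5.   9.]
 [  4.   3.  -1.  -4.   1.  71.  73.  70.  68.  65.  71.  68.  66.  63.  63.  73.  67.  -2.   2.]
 [  4.  -0.  -2.   1.   1.  72.  68.  69.  72.  62.  65.  67.  68.  62.  75.  69.  -1.  -0.   3.]
 [ -1.   1.  -1.  -2.  10.  76.  69.  63.  69.  67.  66.  58.  69.  66.  67.  67.  -4.  -2.  -3.]
 [ -3.  -5.   0.   0.  55.  71.  53.  69.  68.  65.  68.  67.  65.  68.  68.  73.   4.  -2.  -3.]
 [ -3.   8.   0.   2.  72.  70.  65.  59.  69.  71.  67.  68.  64.  63.  76.  70.  -3.  -1.  -4.]
 [ -2.  -2.  -2. 
[... 1630 characters left out ...]
 66. 83. 76. -4. -4. -3.  1.]
 [ 0. -7. -0. 85. 78. 66. 65. 68. 64. 65. 81. 76. -3.  1.  2. -4.]
 [ 2.  4. -0. 79. 80. 61. 61. 71. 63. 67. 85. 72.  0.  2. -0.  2.]
 [ 6.  0. -1. 84. 73. 67. 61. 68. 65. 64. 82. 73. 11.  1. -6. -4.]
 [-4.  9.  3. 69. 82. 63. 71. 62. nan 65. 70. 70. 20. -0. -5.  1.]
 [-6.  0. -4. 70. 76. 64. 65. 66. 64. 65. 71. 72. 33. -0.  3.  0.]
 [ 2.  7.  4. 74. 79. 67. 66. 58. 66. 67. 67. 73. 55.  3.  1. -5.]
 [ 3.  1. -2. 71. 79. 60. 63. 61. 70. 59. 63. 53. 50.  0.  2. -2.]
 [ 4.  6. -4.  2. 54. 41. 38. 34. 24. 22. 18.  9.  7.  3.  0.  3.]
 [ 4.  7.  2.  6.  2. -1. -1. -1.  6. -7.  5. -6. -1. -2.  3. -0.]
 [ 5. -2. -4.  4.  5. -5. -1.  6.  3. -1.  6.  0. -1.  0.  0.  5.]]
```

View pics/top0c.png

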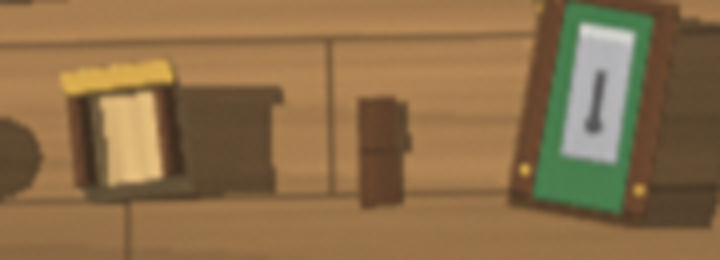

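View pics/side0c.png

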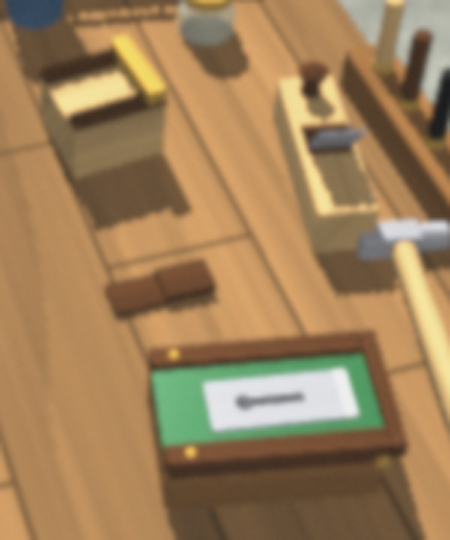

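```bash
cat >> h.py <<'E'
def unproj(s,uv,z):
    uv=np.atleast_2d(uv).astype(float); E=s["extrinsics"]; f=200/np.tan(np.radians(float(s["vertical_fov"]))/2)
    d=np.stack([(uv[:,0]-s["cx"])/f,-(uv[:,1]-s["cy"])/f,-np.ones(len(uv))],1)@E[:3,:3]
    c=-E[:3,:3].T@E[:3,3]; return c+d*((z-c[2])/d[:,2])[:,None]
def rect(s,mask,z):
    n,l,st,_=cv2.connectedComponentsWithStats(mask.astype(np.uint8)); i=1+np.argmax(st[1:,4])
    m=(l==i); c=max(cv2.findContours(m.astype(np.uint8),cv2.RETR_EXTERNAL,cv2.CHAIN_APPROX_NONE)[0],key=len)[:,0]
    W=unproj(s,c,z)[:,:2]*1000; r=cv2.minAreaRect(W.astype(np.float32)); 
    V,U=np.nonzero(m); P=unproj(s,np.stack([U,V],1),z)[:,:2]*1000
    C=np.cov(P.T); ev,vec=np.linalg.eigh(C); a=vec[:,1]; a=a*np.sign(a[0])
    return dict(rect=r,cent=P.mean(0).round(1),yaw=round(float(np.arctan2(a[1],a[0])),3),len=np.sqrt(12*ev[::-1]).round(1),n=len(P)),m
E
python3 - <<'E'
from h import *
R={"top":(slice(145,208),slice(350,415)),"side":(slice(220,295),slice(345,440))}
for n in("top","side"):
    s=load(n+"0.npz"); im=s["image"]; h=cv2.cvtColor(im,cv2.COLOR_BGR2HSV)
    M=np.zeros((400,640),bool); M[R[n]]=True
    iron=M&(h[...,1]<50)&(h[...,2]>120); green=M&(h[...,0]>55)&(h[...,0]<90)&(h[...,1]>50)
    iron=cv2.morphologyEx(iron.astype(np.uint8),cv2.MORPH_CLOSE,np.ones((5,5)))>0
    print(n,"iron",rect(s,iron,.066)[0]); g=cv2.morphologyEx((iron|green).astype(np.uint8),cv2.MORPH_CLOSE,np.ones((5,5)))>0
    print("glass",rect(s,g,.063)[0])
    w=cloud(s); x,y,z=w[...,0],w[...,1],w[...,2]
    top=(z>.05)&(x>.5)&(x<.8)&(y<-.02)&(y>-.3)&(z<.095)
    print("station",rect(s,top&M,.072)[0])
    cr=(z>.05)&(x>.5)&(x<.76)&(y>.12)&(y<.32)&(z<.11); print("cradle",rect(s,cr,.075)[0])
E
```

```text
top iron {'rect': ((637.35205078125, -197.89242553710938), (51.47407531738281, 124.28961944580078), 79.95431518554688), 'cent': array([ 637.2, -197.6]), 'yaw': -0.186, 'len': array([125. ,  50.7]), 'n': 490}
glass {'rect': ((626.7848510742188, -192.953369140625), (75.14611053466797, 180.10003662109375), 77.96949005126953), 'cent': array([ 625.9, -192.9]), 'yaw': -0.21, 'len': array([180. ,  75.4]), 'n': 1055}
station {'rect': ((632.4282836914062, -192.91549682617188), (124.91267395019531, 199.0657958984375), 78.160400390625), 'cent': array([ 631.6, -193.2]), 'yaw': -0.212, 'len': array([198.5, 120.9]), 'n': 1868}
cradle {'rect': ((615.364990234375, 218.8223419189453), (110.58934783935547, 98.15409851074219), 7.392019748687744), 'cent': array([615.4, 218.4]), 'yaw': 0.236, 'len': array([109.2,  97.4]), 'n': 840}
side iron {'rect': ((635.4153442382812, -198.79513549804688), (51.76246643066406, 123.59337615966797), 80.05079650878906), 'cent': array([ 635.2, -199.1]), 'yaw': -0.168, 'len': array([123.3,  51.8]), 'n': 845}
glass {'rect': ((625.0254516601562, -191.1395263671875), (74.32238006591797, 182.06585693359375), 78.73218536376953), 'cent': array([ 624.4, -191.9]), 'yaw': -0.191, 'len': array([181.6,  74. ]), 'n': 1753}
station {'rect': ((628.4414672851562, -203.88807678222656), (138.23959350585938, 196.4060516357422), 77.9485092163086), 'cent': array([ 627.9, -204.9]), 'yaw': -0.179, 'len': array([195.7, 132.5]), 'n': 3481}
cradle {'rect': ((611.961669921875, 211.458251953125), (118.0332260131836, 137.9457550048828), 6.148191452026367), 'cent': array([612.4, 206.2]), 'yaw': 1.069, 'len': array([128.2, 109.1]), 'n': 994}
```

```bash
cat >> h.py <<'E'
from scipy.spatial.transform import Rotation as Ro
def st(tgt=None,yaw=None):
    s=manip.sense(); R=Ro.from_quat(s["tool_rot"]).as_matrix()
    ya=np.arctan2(R[1,1],R[0,1])
    print("t",round(s["t"],2),"tcp",s["tcp_pos"].round(4),"F",s["force"].round(2),"T",s["ft_torque"].round(2),"gap",round(s["finger_gap"]*.0854,4),"yaxis ang",round(ya,4),"down",R[:,0].round(3),"q6",s["q"][5].round(2))
    if tgt is not None: print("tool shift",(R.T@(np.array(tgt)-s["tcp_pos"])).round(4))
    if yaw is not None: print("turn about tool x (mod pi)",round(-(((yaw-ya)+np.pi/2)%np.pi-np.pi/2),4))
    return s,R
E
python3 - <<'E'
from h import *
s,R=st((.66,-.204,.15),np.pi/2-.2); print(R.round(3))
E
```

```text
t 0.1 tcp [0.189  0.5951 0.2304] F [-0.14 -0.08  0.87] T [-0.02 -0.01 -0.03] gap 0.0855 yaxis ang 1.263 down [-0.001 -0.002 -1.   ] q6 -0.18
tool shift [ 0.0814 -0.6187  0.691 ]
turn about tool x (mod pi) -0.1078
[[-0.001  0.303  0.953]
 [-0.002  0.953 -0.303]
 [-1.    -0.002 -0.   ]]
```

```bash
python3 -m crank '[[0,0,0,0,-0.108],[0,0,-0.034,0.031,0],[0,0,-0.034,0.031,0],[0,0,-0.034,0.031,0],[0,0,-0.034,0.031,0]]' 40; python3 -m crank '[[0,0,-0.034,0.031,0],[0,0,-0.034,0.031,0],[0,0,-0.034,0.031,0],[0,0,-0.034,0.031,0],[0,0,-0.034,0.031,0]]';python3 -m crank '[[0,0,-0.034,0.031,0],[0,0,-0.034,0.031,0],[0,0,-0.034,0.031,0],[0,0,-0.034,0.031,0],[0,0,-0.034,0.031,0]]';python3 -m crank '[[0,0,-0.034,0.031,0],[0,0,-0.034,0.031,0],[0,0,-0.034,0.031,0],[0,0,-0.034,0.031,0],[0,0,-0.034,0.031,0]]'
python3 - <<'E'
from h import *
st((.661,-.203,.09),1.37)
E
```

```text
t: 0.6
tcp_pos: [0.2841, 0.4361, 0.2309]
tool_rot: [0.07, 0.704, -0.07, 0.703]
force: [1.3, 0.3, 1.3]
finger_gap: 0.147
t: 1.1
tcp_pos: [0.4024, 0.2386, 0.2312]
tool_rot: [0.07, 0.704, -0.071, 0.703]
force: [1.6, 0.8, 0.4]
finger_gap: -0.001
t: 1.6
tcp_pos: [0.5206, 0.0411, 0.2311]
tool_rot: [0.071, 0.704, -0.071, 0.703]
force: [1.5, 0.3, 0.5]
finger_gap: -0.0
t: 2.1
tcp_pos: [0.6387, -0.1561, 0.2307]
tool_rot: [0.071, 0.704, -0.07, 0.703]
force: [1.3, 0.8, 0.0]
finger_gap: 0.003
t 2.1 tcp [ 0.6387 -0.1561  0.2307] F [1.28 0.83 0.03] T [-0.03  0.03  0.03] gap 0.0003 yaxis ang 1.3707 down [-0.001  0.001 -1.   ] q6 -1.78
tool shift [ 0.1407 -0.0416  0.0313]
turn about tool x (mod pi) 0.0007
```

```bash
python3 -m crank '[[0,0.03,-0.021,0.0155,0],[0,0.03,-0.0206,0.0155,0],[0,0.03,0,0,0],[0,0.03,0,0,0],[0,0.02,0,0,0]]';python3 -m crank '[[0,0,0,0,0],[0,0,0,0,0],[0,0,0,0,0]]'
python3 - <<'E'
from h import *
st((.661,-.203,.075),1.37); st()
s=snapshot("top");c=s["image"][130:230,330:450];cv2.imwrite("pics/top1.png",cv2.resize(c,None,fx=6,fy=6,interpolation=cv2.INTER_CUBIC))
s=snapshot("side");c=s["image"][180:310,310:460];cv2.imwrite("pics/side1.png",cv2.resize(c,None,fx=4,fy=4,interpolation=cv2.INTER_CUBIC))
E
```

```text
t: 2.6
tcp_pos: [0.6588, -0.201, 0.0879]
tool_rot: [0.071, 0.705, -0.07, 0.702]
force: [-0.4, 1.1, -0.3]
finger_gap: -0.003
t: 2.9
tcp_pos: [0.6616, -0.2017, 0.0929]
tool_rot: [0.07, 0.703, -0.071, 0.705]
force: [0.3, -0.2, 0.5]
finger_gap: 0.001
t 2.9 tcp [ 0.6616 -0.2017  0.0929] F [ 0.25 -0.17  0.52] T [ 0.04 -0.01  0.05] gap 0.0001 yaxis ang 1.3712 down [ 0.003 -0.001 -1.   ] q6 -1.83
tool shift [ 0.0179 -0.0013 -0.0004]
turn about tool x (mod pi) 0.0012
t 2.9 tcp [ 0.6616 -0.2017  0.0929] F [ 0.25 -0.17  0.52] T [ 0.04 -0.01  0.05] gap 0.0001 yaxis ang 1.3712 down [ 0.003 -0.001 -1.   ] q6 -1.83
```

View pics/side1.png

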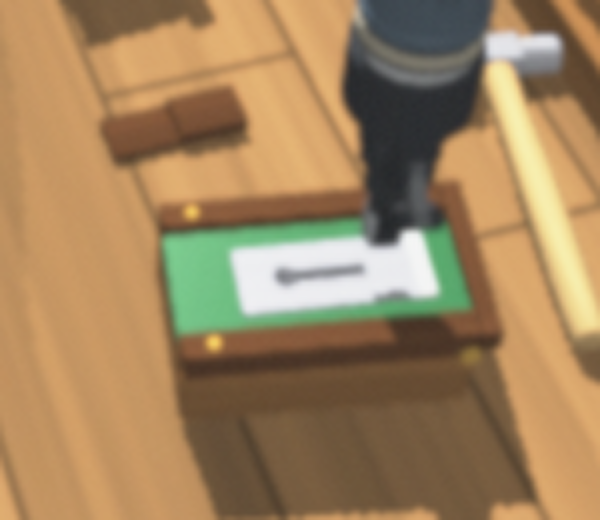

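```bash
python3 -m crank '[[0,0.005,0,0,0],[0,0.005,-0.0005,0,0],[0,0.005,0,0,0],[0,0.003,0,0,0],[0,0,0,0,0]]';python3 -m crank '[[0,0.001,0,0,0],[0,0.001,0,0,0],[0,0.001,0,0,0],[0,0,0,0,0]]'
```

```text
t: 3.5
tcp_pos: [0.6598, -0.2016, 0.0723]
tool_rot: [0.071, 0.704, -0.07, 0.703]
force: [0.1, -0.2, 0.1]
finger_gap: -0.002
t: 3.9
tcp_pos: [0.6604, -0.2018, 0.0702]
tool_rot: [0.071, 0.704, -0.071, 0.704]
force: [0.8, -0.4, 0.1]
finger_gap: 0.002
```

```bash
python3 -m crank '[[0,0.001,0,0,0],[0,0.001,0,0,0],[0,0,0,0,0]]';python3 -m crank '[[0,0.0005,0,0,0],[0,0.0005,0,0,0],[0,0,0,0,0]]';python3 -m crank '[[0,0.0005,0,0,0],[0,0,0,0,0]]';python3 -m crank '[[0,0.0005,0,0,0],[0,0,0,0,0]]'
```

```text
t: 4.2
tcp_pos: [0.6603, -0.2018, 0.0681]
tool_rot: [0.071, 0.704, -0.07, 0.703]
force: [-0.4, 0.8, 0.5]
finger_gap: 0.001
t: 4.5
tcp_pos: [0.6604, -0.2019, 0.0673]
tool_rot: [0.07, 0.704, -0.071, 0.704]
force: [0.2, -0.1, 1.4]
finger_gap: 0.001
t: 4.7
tcp_pos: [0.6605, -0.2019, 0.0672]
tool_rot: [0.07, 0.704, -0.071, 0.704]
force: [-0.9, -0.1, 2.0]
finger_gap: 0.001
t: 4.9
tcp_pos: [0.6605, -0.2019, 0.0671]
tool_rot: [0.07, 0.703, -0.071, 0.704]
force: [-0.8, 0.5, 4.9]
finger_gap: -0.0
```

```bash
python3 -m crank '[[0,0.0004,0,0,0],[0,0,0,0,0]]';python3 -m crank '[[0,0,0,-0.002,0],[0,0.0001,0,-0.003,0],[0,0,0,-0.003,0]]';python3 -m crank '[[0,0.0001,0,-0.003,0],[0,0,0,-0.003,0],[0,0.0001,0,-0.003,0]]'
```

```text
t: 5.1
tcp_pos: [0.6606, -0.202, 0.0671]
tool_rot: [0.07, 0.703, -0.071, 0.704]
force: [-3.2, 0.6, 6.7]
finger_gap: -0.001
t: 5.4
tcp_pos: [0.6541, -0.201, 0.067]
tool_rot: [0.07, 0.702, -0.071, 0.705]
force: [1.4, -0.2, 4.8]
finger_gap: -0.0
t: 5.7
tcp_pos: [0.6452, -0.1992, 0.0668]
tool_rot: [0.07, 0.702, -0.071, 0.705]
force: [1.4, 0.6, 5.3]
finger_gap: 0.002
```

```bash
python3 -m crank '[[0,0.0003,0,-0.003,0],[0,0.0001,0,-0.003,0],[0,0.0001,0,-0.003,0]]';python3 -m crank '[[0,0.0001,0,-0.003,0],[0,0,0,-0.003,0],[0,0.0001,0,-0.003,0]]'
python3 - <<'E'
from h import *
st()
s=snapshot("top");c=s["image"][130:230,330:450];cv2.imwrite("pics/top2.png",cv2.resize(c,None,fx=6,fy=6,interpolation=cv2.INTER_CUBIC))
s=snapshot("side");c=s["image"][180:310,310:460];cv2.imwrite("pics/side2.png",cv2.resize(c,None,fx=4,fy=4,interpolation=cv2.INTER_CUBIC))
h=cv2.cvtColor(s["image"],cv2.COLOR_BGR2HSV);M=np.zeros((400,640),bool);M[220:295,345:440]=1
iron=M&(h[...,1]<50)&(h[...,2]>120); print(rect(s,iron,.066)[0])
E
```

```text
t: 6.0
tcp_pos: [0.6368, -0.1977, 0.0666]
tool_rot: [0.07, 0.702, -0.071, 0.705]
force: [2.4, -0.5, 7.4]
finger_gap: -0.001
t: 6.3
tcp_pos: [0.628, -0.1959, 0.0664]
tool_rot: [0.07, 0.702, -0.071, 0.705]
force: [2.1, -0.8, 8.2]
finger_gap: 0.0
t 6.3 tcp [ 0.628  -0.1959  0.0664] F [ 2.06 -0.82  8.23] T [-0.03 -0.33 -0.03] gap 0.0 yaxis ang 1.3708 down [ 0.005 -0.002 -1.   ] q6 -1.84
{'rect': ((602.0962524414062, -193.10357666015625), (52.06399154663086, 123.25979614257812), 80.0508041381836), 'cent': array([ 593.9, -194. ]), 'yaw': -0.281, 'len': array([117.9,  49.5]), 'n': 711}
```

View pics/side2.png

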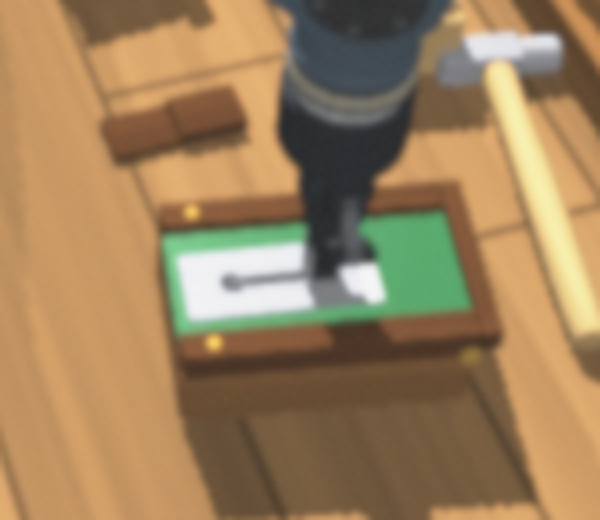

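```bash
python3 -m crank '[[0,0,0,-0.003,0],[0,0.0001,0,-0.003,0],[0,0,0,-0.003,0]]';python3 -m crank '[[0,0.0001,0,-0.003,0],[0,0,0,-0.003,0],[0,0.0001,0,-0.003,0]]';python3 -m crank '[[0,0.0001,0,-0.003,0],[0,0,0,-0.003,0],[0,0.0001,0,-0.003,0]]'
```

```text
t: 6.7
tcp_pos: [0.6192, -0.1941, 0.0662]
tool_rot: [0.07, 0.702, -0.071, 0.705]
force: [2.2, -0.6, 6.1]
finger_gap: -0.001
t: 7.0
tcp_pos: [0.6104, -0.1923, 0.066]
tool_rot: [0.07, 0.702, -0.071, 0.705]
force: [2.0, -0.3, 7.0]
finger_gap: -0.005
t: 7.3
tcp_pos: [0.6016, -0.1906, 0.0658]
tool_rot: [0.07, 0.702, -0.071, 0.705]
force: [1.3, 0.2, 6.9]
finger_gap: 0.001
```

```bash
python3 -m crank '[[0,0.0001,0,-0.003,0],[0,0,0,-0.003,0],[0,0.0001,0,-0.003,0]]';python3 -m crank '[[0,0.0001,0,-0.003,0],[0,0,0,-0.003,0],[0,0.0001,0,-0.003,0],[0,0,0,0,0]]'
python3 - <<'E'
from h import *
st()
s=snapshot("top");np.savez("top3.npz",**s);c=s["image"][130:230,330:450];cv2.imwrite("pics/top3.png",cv2.resize(c,None,fx=6,fy=6,interpolation=cv2.INTER_CUBIC))
s=snapshot("side");np.savez("side3.npz",**s);c=s["image"][180:310,310:460];cv2.imwrite("pics/side3.png",cv2.resize(c,None,fx=4,fy=4,interpolation=cv2.INTER_CUBIC))
h=cv2.cvtColor(s["image"],cv2.COLOR_BGR2HSV);M=np.zeros((400,640),bool);M[220:295,330:440]=1
iron=M&(h[...,1]<50)&(h[...,2]>120); 
iron=cv2.morphologyEx(iron.astype(np.uint8),cv2.MORPH_CLOSE,np.ones((5,5)))>0
print(rect(s,iron,.065)[0])
E
```

```text
t: 7.6
tcp_pos: [0.5928, -0.1889, 0.0657]
tool_rot: [0.07, 0.702, -0.071, 0.706]
force: [1.2, 0.1, 7.0]
finger_gap: -0.001
t: 8.0
tcp_pos: [0.5835, -0.1869, 0.0654]
tool_rot: [0.07, 0.702, -0.071, 0.705]
force: [0.2, -0.4, 8.9]
finger_gap: 0.001
t 8.0 tcp [ 0.5835 -0.1869  0.0654] F [ 0.25 -0.39  8.86] T [-0.04 -0.16 -0.04] gap 0.0001 yaxis ang 1.371 down [ 0.004 -0.002 -1.   ] q6 -1.86
{'rect': ((558.233642578125, -184.24671936035156), (54.79672622680664, 123.00987243652344), 79.84673309326172), 'cent': array([ 551.6, -185.1]), 'yaw': -0.248, 'len': array([120.5,  51.6]), 'n': 743}
```

View pics/side3.png

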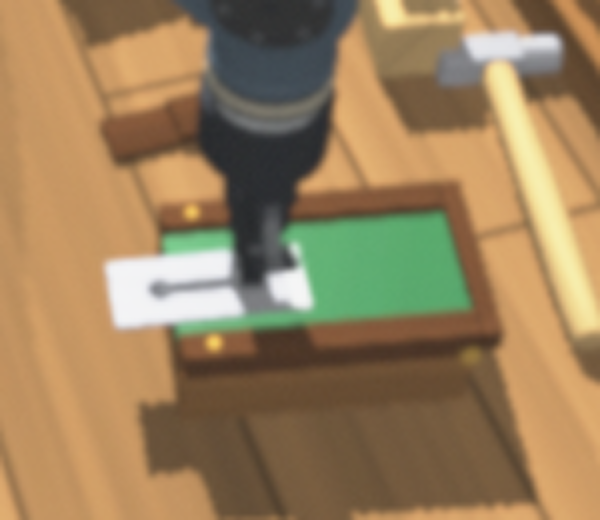

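View pics/top3.png

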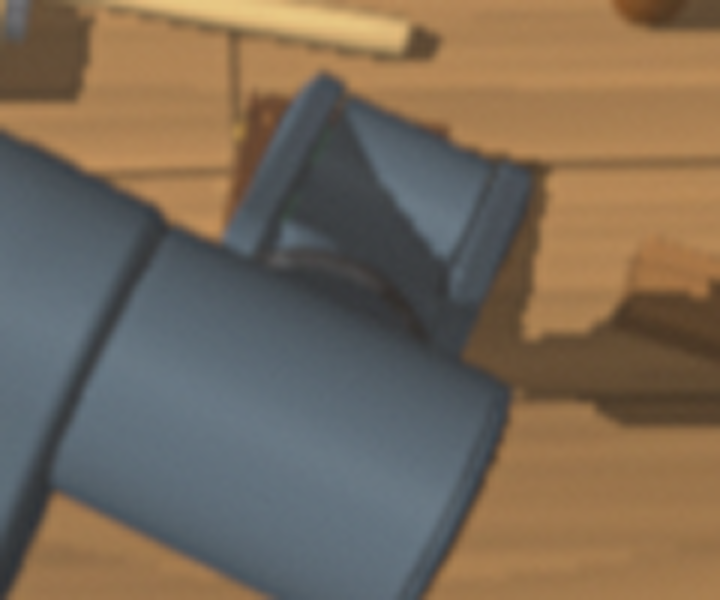

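```bash
python3 -m crank '[[0,0,0,-0.002,0],[0,0,0,-0.0015,0],[0,0,0,0,0]]';python3 -m crank '[[0,-0.001,0,0,0],[0,-0.003,0,0,0],[0,-0.01,0,0,0],[0,-0.02,0,0,0],[0,-0.03,0,0,0]]';python3 -m crank '[[0.085,-0.01,0,-0.04,0],[0.085,0,0,-0.04,0],[0.085,0,0,-0.04,0],[0.085,0,0,-0.04,0],[0.085,0,0,0,0]]'
python3 - <<'E'
from h import *
st()
for n,(a,b,c,d) in {"top":(145,225,345,415),"side":(220,300,320,440)}.items():
    s=snapshot(n);np.savez(n+"4.npz",**s);im=s["image"]
    cv2.imwrite(f"pics/{n}4.png",cv2.resize(im[130:310,310:460] if n=="side" else im[130:230,330:450],None,fx=4 if n=="side" else 6,fy=3 if n=="side" else 6))
    h=cv2.cvtColor(im,cv2.COLOR_BGR2HSV);M=np.zeros((400,640),bool);M[a:b,c:d]=1
    iron=M&(h[...,1]<50)&(h[...,2]>120); iron=cv2.morphologyEx(iron.astype(np.uint8),cv2.MORPH_CLOSE,np.ones((5,5)))>0
    print(n,rect(s,iron,.0645)[0])
E
```

```text
t: 8.4
tcp_pos: [0.5803, -0.1863, 0.0654]
tool_rot: [0.07, 0.702, -0.071, 0.705]
force: [1.1, -0.2, 8.4]
finger_gap: -0.0
t: 8.9
tcp_pos: [0.5768, -0.1844, 0.1271]
tool_rot: [0.071, 0.705, -0.07, 0.702]
force: [0.2, 0.6, -0.1]
finger_gap: 0.002
t: 9.4
tcp_pos: [0.4144, -0.1495, 0.1376]
tool_rot: [0.073, 0.707, -0.069, 0.7]
force: [-0.2, 0.3, 0.4]
finger_gap: 0.843
t 9.4 tcp [ 0.4144 -0.1495  0.1376] F [-0.22  0.29  0.37] T [-0.   -0.    0.08] gap 0.072 yaxis ang 1.3701 down [-0.009  0.006 -1.   ] q6 -1.97
top {'rect': ((584.7021484375, -187.24468994140625), (50.697547912597656, 67.73011016845703), 78.72599792480469), 'cent': array([ 587.8, -188.5]), 'yaw': -0.043, 'len': array([63.4, 52.4]), 'n': 244}
side {'rect': ((555.0300903320312, -183.68084716796875), (54.83842086791992, 123.3051528930664), 78.88699340820312), 'cent': array([ 554.7, -183.5]), 'yaw': -0.17, 'len': array([122.5,  52.9]), 'n': 870}
```

View pics/side4.png

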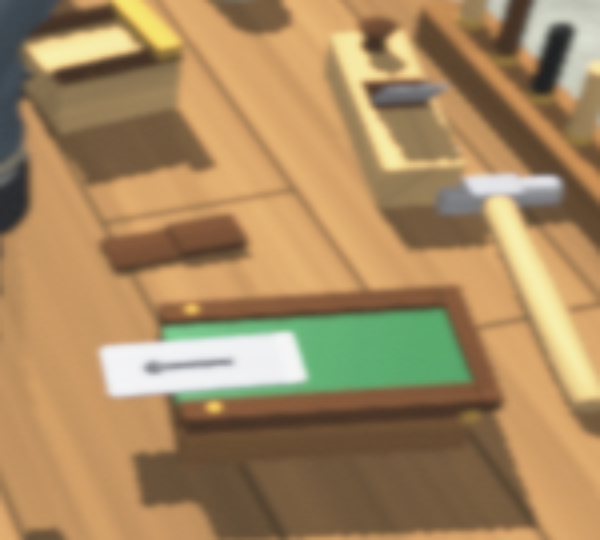

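View pics/top4.png

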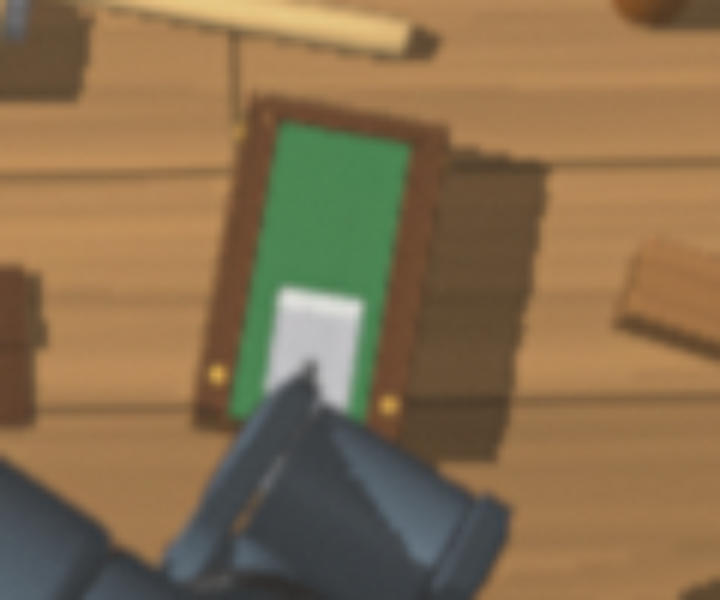

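```bash
python3 -m crank '[[0.085,0,0,0,-0.019],[0.085,0,0,0,0]]' 60; python3 - <<'E'
from h import *
st((.5137,-.1752,.110),1.389)
E
```

```text
t: 9.7
tcp_pos: [0.4233, -0.1543, 0.1382]
tool_rot: [0.063, 0.704, -0.064, 0.705]
force: [-0.4, 0.6, -0.3]
finger_gap: 0.996
t 9.7 tcp [ 0.4233 -0.1543  0.1382] F [-0.35  0.65 -0.31] T [-0.03  0.    0.03] gap 0.0851 yaxis ang 1.391 down [ 0.002 -0.001 -1.   ] q6 -1.99
tool shift [ 0.0284 -0.0044  0.0926]
turn about tool x (mod pi) 0.002
```

```bash
python3 -m crank '[[0.085,0,-0.002,0.025,0],[0.085,0.005,-0.002,0.025,0],[0.085,0.01,0,0.025,0],[0.085,0.0135,0,0.018,0],[0.085,0,0,0,0]]'; python3 - <<'E'
from h import *
st((.5137,-.1752,.0395),1.389)
s=snapshot("side");cv2.imwrite(f"pics/side5.png",cv2.resize(s["image"][160:310,290:440],None,fx=4,fy=4))
E
```

```text
t: 10.2
tcp_pos: [0.5153, -0.175, 0.1081]
tool_rot: [0.063, 0.704, -0.064, 0.705]
force: [0.4, 0.7, -0.1]
finger_gap: 0.998
t 10.2 tcp [ 0.5153 -0.175   0.1081] F [ 0.36  0.65 -0.06] T [-0.02 -0.01 -0.03] gap 0.0852 yaxis ang 1.3912 down [ 0.001 -0.001 -1.   ] q6 -1.92
tool shift [ 0.0686 -0.0005 -0.0016]
turn about tool x (mod pi) 0.0022
```

View pics/side5.png

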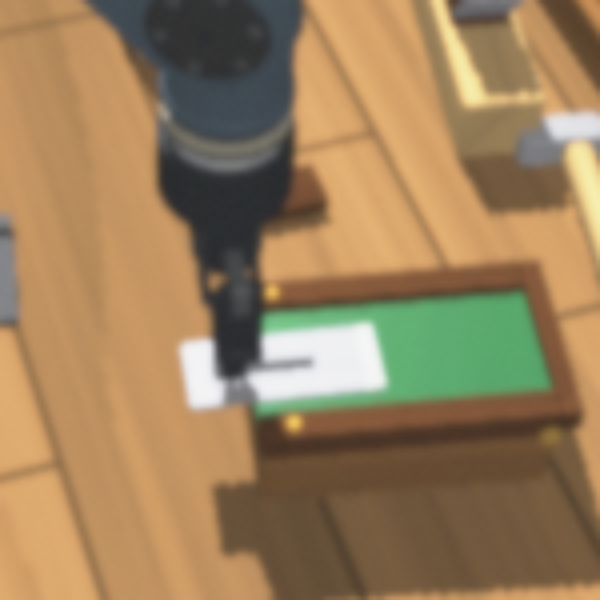

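```bash
python3 -m crank '[[0.085,0.01,0,-0.001,0],[0.085,0.012,0,-0.0006,0],[0.085,0.012,0,0,0],[0.085,0.005,0,0,0]]'; python3 -m crank '[[0.085,0.01,0,0,0],[0.085,0.01,0,0,0],[0.085,0.006,0,0,0],[0.085,0.003,0,0,0],[0.085,0,0,0,0]]'; python3 - <<'E'
from h import *
st((.5137,-.1752,.0395),1.389)
s=snapshot("side");cv2.imwrite(f"pics/side6.png",cv2.resize(s["image"][160:310,290:440],None,fx=4,fy=4))
E
```

```text
t: 10.65
tcp_pos: [0.5096, -0.1733, 0.069]
tool_rot: [0.064, 0.705, -0.063, 0.703]
force: [-0.4, 0.2, 0.4]
finger_gap: 0.996
t: 11.15
tcp_pos: [0.5108, -0.1738, 0.041]
tool_rot: [0.064, 0.704, -0.064, 0.704]
force: [0.1, -0.3, 0.2]
finger_gap: 0.994
t 11.15 tcp [ 0.5108 -0.1738  0.041 ] F [ 0.1  -0.34  0.19] T [0.02 0.04 0.01] gap 0.0849 yaxis ang 1.39 down [-0.001  0.    -1.   ] q6 -1.93
tool shift [ 0.0015 -0.0009  0.0031]
turn about tool x (mod pi) 0.001
```

View pics/side6.png

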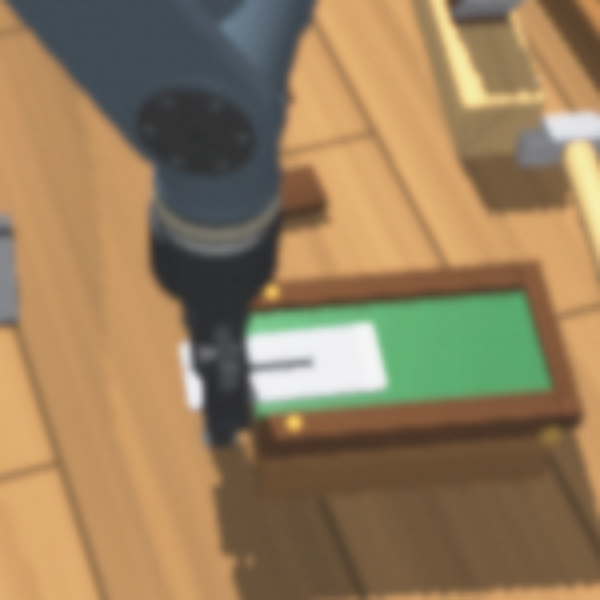

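```bash
python3 -m crank '[[0.085,0.0015,-0.001,0.002,0],[0.06,0,0,0,0],[0.055,0,0,0,0],[0.052,0,0,0,0],[0.052,0,0,0,0]]'; python3 -m crank '[[0.049,0,0,0,0],[0.047,0,0,0,0],[0.045,0,0,0,0],[0.04,0,0,0,0],[0.04,0,0,0,0]]' 60; python3 - <<'E'
from h import *
st()
E
```

```text
t: 11.7
tcp_pos: [0.5127, -0.1752, 0.0401]
tool_rot: [0.064, 0.704, -0.064, 0.704]
force: [-0.1, 0.6, -0.0]
finger_gap: 0.61
t: 12.2
tcp_pos: [0.5127, -0.1752, 0.0402]
tool_rot: [0.064, 0.704, -0.064, 0.704]
force: [-1.2, 0.8, 2.8]
finger_gap: 0.535
t 12.2 tcp [ 0.5127 -0.1752  0.0402] F [-1.19  0.81  2.77] T [-0.01  0.08 -0.01] gap 0.0457 yaxis ang 1.3901 down [ 0. -0. -1.] q6 -1.93
```

```bash
python3 -m crank '[[0.04,0,0,0,0],[0.04,0,0,0,0]]'; python3 -m crank '[[0.04,-0.001,0,0,0],[0.04,-0.001,0,0,0],[0.04,-0.001,0,0,0],[0.04,-0.001,0,0,0],[0.04,0,0,0,0]]'; python3 - <<'E'
from h import *
st()
s=snapshot("side");cv2.imwrite(f"pics/side7.png",cv2.resize(s["image"][160:310,290:440],None,fx=4,fy=4))
E
```

```text
t: 12.4
tcp_pos: [0.5127, -0.1752, 0.0401]
tool_rot: [0.064, 0.704, -0.064, 0.704]
force: [-1.0, 0.2, 3.7]
finger_gap: 0.539
t: 12.9
tcp_pos: [0.5127, -0.1752, 0.0439]
tool_rot: [0.064, 0.704, -0.064, 0.704]
force: [-0.3, -0.9, -1.8]
finger_gap: 0.537
t 12.9 tcp [ 0.5127 -0.1752  0.0439] F [-0.27 -0.85 -1.75] T [0.   0.09 0.05] gap 0.0459 yaxis ang 1.39 down [-0.  0. -1.] q6 -1.93
```

View pics/side7.png

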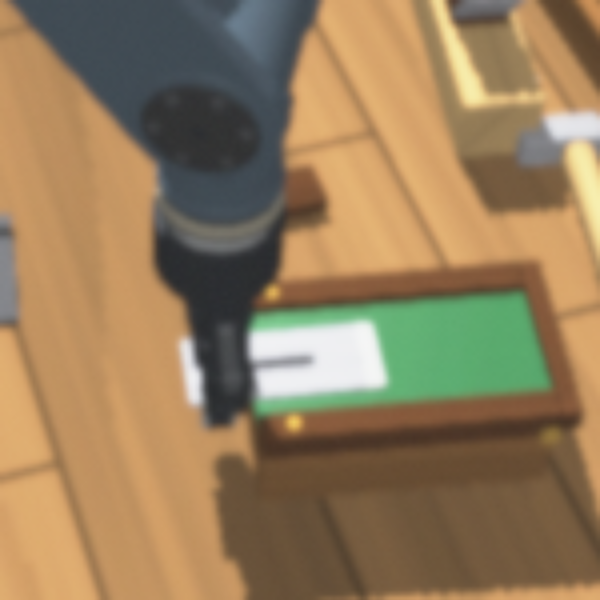

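```bash
python3 -m crank '[[0.04,-0.002,0,0,0],[0.04,-0.005,0,0,0],[0.04,-0.01,0,0,0],[0.04,-0.015,0,0,0],[0.04,-0.02,0,0,0]]'; python3 -m crank '[[0.04,-0.02,0,0,0],[0.04,-0.015,0,0,0],[0.04,-0.01,0,0,0],[0.04,0,0,0,0]]'
cat > fit.py <<'E'
from h import *
import sys
cx,cy,yaw=map(float,sys.argv[1:4])
def W(p):
    p=np.array(p,float); c,s=np.cos(yaw),np.sin(yaw)
    return np.stack([cx+c*p[:,0]-s*p[:,1],cy+s*p[:,0]+c*p[:,1],p[:,2]],1)/1000
polys=[([(-40,-28,65),(40,-28,65),(40,28,65),(-40,28,65)],(0,0,255)),
([(-40,-48,83),(-40,-33,83),(40,-33,83)],(255,0,0)),([(-40,48,83),(-40,33,83),(40,33,83)],(255,0,0)),
([(40,-48,87),(60,-48,87),(60,48,87),(40,48,87)],(0,255,0)),
([(-40,-48,65),(-40,48,65),(-40,48,0),(-40,-48,0)],(255,0,255))]
for n,(a,b,c,d),k in(("top",(150,215,235,300),9),("side",(115,185,300,370),8)):
    s=load(n+"0.npz"); im=cv2.resize(s["image"][a:b,c:d],None,fx=k,fy=k,interpolation=cv2.INTER_CUBIC)
    for p,col in polys:
        uv=(proj(s,W(p))-[c,a]+.5)*k-.5
        cv2.polylines(im,[np.round(uv).astype(int)],True,col,1)
    cv2.imwrite(f"pics/fit_{n}_{sys.argv[4]}.png",im)
E
python3 fit.py 607 217 0.129 a
python3 - <<'E'
from h import *
st()
for n,r in(("top",(150,215,235,300)),("side",(115,185,300,370))):
    s=load(n+"0.npz");h=cv2.cvtColor(s["image"],cv2.COLOR_BGR2HSV);M=np.zeros((400,640),bool);M[r[0]:r[1],r[2]:r[3]]=1
    m=M&(h[...,0]>18)&(h[...,0]<32)&(h[...,1]>140)&(h[...,2]>130); print(n,m.sum(),rect(s,m,.087)[0])
E
```

```text
t: 13.45
tcp_pos: [0.5123, -0.175, 0.0967]
tool_rot: [0.064, 0.705, -0.064, 0.704]
force: [0.1, 0.1, -0.4]
finger_gap: 0.538
t: 13.85
tcp_pos: [0.5137, -0.1757, 0.1429]
tool_rot: [0.063, 0.703, -0.064, 0.705]
force: [-0.2, 0.1, -2.0]
finger_gap: 0.538
t 13.85 tcp [ 0.5137 -0.1757  0.1429] F [-0.22  0.14 -1.99] T [0.03 0.09 0.02] gap 0.046 yaxis ang 1.3901 down [ 0.003 -0.002 -1.   ] q6 -1.93
top 165 {'rect': ((654.8497314453125, 221.85418701171875), (21.58053970336914, 95.00151824951172), 6.218029499053955), 'cent': array([654.5, 222.9]), 'yaw': -1.464, 'len': array([95.2, 21.8]), 'n': 165}
side 185 {'rect': ((650.970703125, 218.6494903564453), (25.78384780883789, 103.5844955444336), 6.310513019561768), 'cent': array([651.5, 218. ]), 'yaw': -1.479, 'len': array([99.5, 24.4]), 'n': 173}
```

View pics/fit_top_a.png

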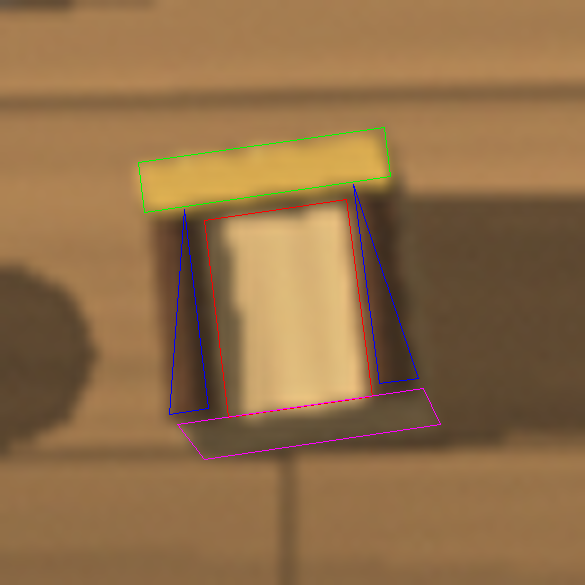

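View pics/fit_side_a.png

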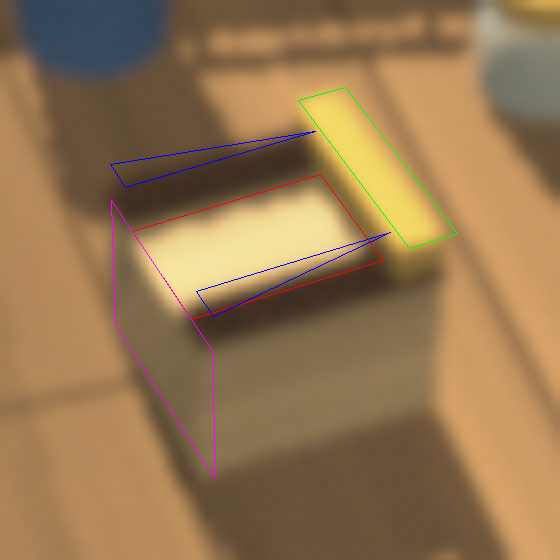

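```bash
cat > fit2.py <<'E'
from h import *
from scipy.optimize import minimize
def W(p,cx,cy,yaw):
    p=np.array(p,float); c,s=np.cos(yaw),np.sin(yaw)
    return np.stack([cx+c*p[:,0]-s*p[:,1],cy+s*p[:,0]+c*p[:,1],p[:,2]],1)/1000
K=8
D=[]
for n,r in(("top",(150,215,235,300)),("side",(115,185,300,370))):
    s=load(n+"0.npz");a,b,c,d=r
    im=cv2.resize(s["image"][a:b,c:d],None,fx=K,fy=K,interpolation=cv2.INTER_CUBIC)
    h=cv2.cvtColor(im,cv2.COLOR_BGR2HSV)
    y=(h[...,0]>18)&(h[...,0]<32)&(h[...,1]>135)&(h[...,2]>130)
    _,l,st_,_=cv2.connectedComponentsWithStats(y.astype(np.uint8)); y=l==1+np.argmax(st_[1:,4])
    D.append((n,s,r,y)); cv2.imwrite(f"pics/ymask_{n}.png",y.astype(np.uint8)*255)
def cost(p,sel):
    cx,cy,yaw,T,B=p; e=0
    for n,s,r,y in D:
        if n not in sel: continue
        box=[(x,yy,z) for x in(40,40+T) for yy in(-B,B) for z in(72,87)]
        uv=(proj(s,W(box,cx,cy,yaw))-[r[2],r[0]]+.5)*K-.5
        m=np.zeros(y.shape,np.uint8); cv2.fillConvexPoly(m,cv2.convexHull(np.round(uv*16).astype(np.int32)),1,shift=4)
        e+=1-((m>0)&y).sum()/((m>0)|y).sum()
    return e
for sel in(("top","side"),("top",),("side",)):
    best=min((minimize(cost,[x,217,.11,T,48],args=(sel,),method="Nelder-Mead",options=dict(initial_simplex=None,xatol=.01,fatol=1e-4,maxiter=600)) for x in(605,611) for T in(12,18)),key=lambda r:r.fun)
    print(sel,best.x.round(3),round(best.fun,3))
E
python3 fit2.py
```

```text
('top', 'side') [6.07599e+02 2.19923e+02 1.06000e-01 1.65730e+01 4.59810e+01] 0.201
('top',) [6.08695e+02 2.18265e+02 1.08000e-01 1.61890e+01 4.74480e+01] 0.049
('side',) [6.05826e+02 2.21493e+02 1.11000e-01 1.77590e+01 4.49710e+01] 0.054
```

```bash
python3 fit.py 608 218.5 0.107 b; python3 - <<'E'
import cv2,numpy as np
a=cv2.imread("pics/fit_top_b.png");b=cv2.imread("pics/fit_side_b.png");b=cv2.resize(b,(585,585))
cv2.imwrite("pics/fitb.png",cv2.resize(np.hstack([a,b]),(800,400)))
E
```

```text
(no output)
```

View pics/fit_top_b.png

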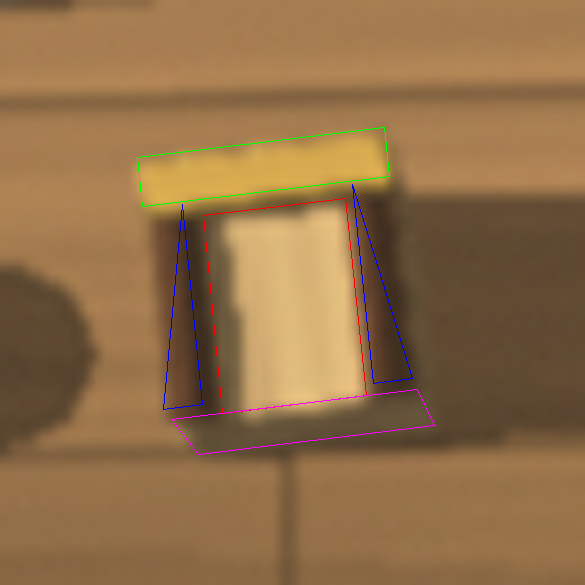

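View pics/fit_side_b.png

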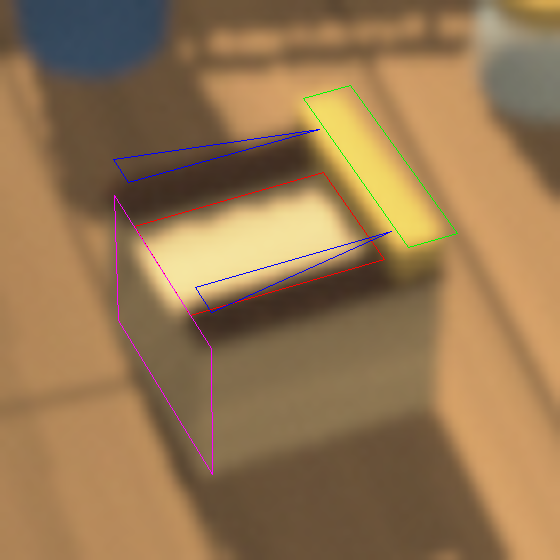

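```bash
python3 - <<'E'
from h import *
s0,R=st()
for n,(a,b,c,d) in {"side":(150,300,300,440),"top":(110,225,340,430)}.items():
    s=snapshot(n);im=s["image"];cv2.imwrite(f"pics/{n}8.png",cv2.resize(im[a:b,c:d],None,fx=4,fy=4))
    h=cv2.cvtColor(im,cv2.COLOR_BGR2HSV);M=np.zeros((400,640),bool);M[a:b,c:d]=1
    iron=M&(h[...,1]<50)&(h[...,2]>130); iron=cv2.morphologyEx(iron.astype(np.uint8),cv2.MORPH_CLOSE,np.ones((5,5)))>0
    r,m=rect(s,iron,.168); print(n,r)
    V,U=np.nonzero(m);P=unproj(s,np.stack([U,V],1),.168)-s0["tcp_pos"]; L=P@R; print("tool y,z extents",(1000*np.percentile(L[:,1:],[1,50,99],axis=0)).round(1).tolist())
E
```

```text
t 13.85 tcp [ 0.5137 -0.1757  0.1429] F [-0.22  0.14 -1.99] T [0.03 0.09 0.02] gap 0.046 yaxis ang 1.3901 down [ 0.003 -0.002 -1.   ] q6 -1.93
side {'rect': ((575.614013671875, -188.2397918701172), (55.605098724365234, 80.53412628173828), 78.69701385498047), 'cent': array([ 575.2, -188.9]), 'yaw': -0.18, 'len': array([79.8, 54.3]), 'n': 636}
tool y,z extents [[-28.1, 23.9], [-2.3, 62.7], [25.6, 102.7]]
top {'rect': ((577.5162353515625, -237.08334350585938), (50.79796600341797, 7.45094633102417), 50.385616302490234), 'cent': array([ 576., -238.]), 'yaw': 0.899, 'len': array([52.2,  7.1]), 'n': 22}
tool y,z extents [[-69.6, 59.6], [-52.2, 72.7], [-27.3, 86.5]]
```

View pics/side8.png

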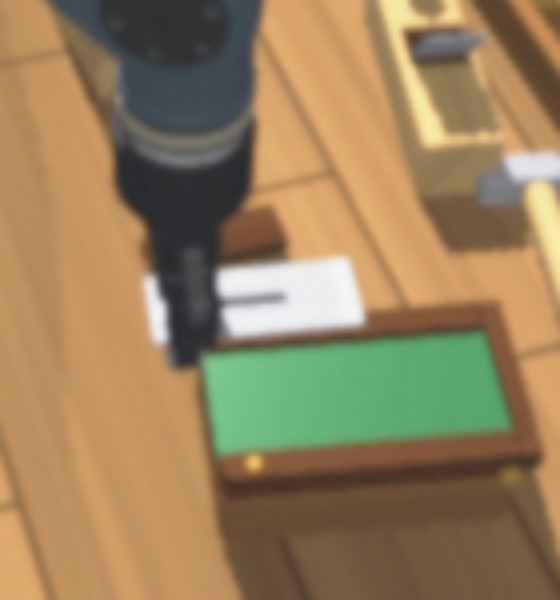

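```bash
python3 -m crank '[[0.04,-0.005,0,0,-0.05],[0.04,0,0,0,-0.08],[0.04,0,0,0,-0.08],[0.04,0,0,0,-0.078],[0.04,0,0,0,0]]'; python3 - <<'E'
from h import *
st((.531,.210,.145),1.678)
E
```

```text
t: 14.45
tcp_pos: [0.512, -0.1748, 0.1449]
tool_rot: [-0.037, 0.707, 0.038, 0.705]
force: [-0.2, 0.3, -0.9]
finger_gap: 0.538
t 14.45 tcp [ 0.512  -0.1748  0.1449] F [-0.21  0.34 -0.95] T [0.02 0.02 0.02] gap 0.0459 yaxis ang 1.6779 down [-0.002  0.001 -1.   ] q6 -2.21
tool shift [3.000e-04 3.806e-01 6.000e-02]
turn about tool x (mod pi) -0.0001
```

```bash
python3 -m crank '[[0.04,0,0.01,0,0],[0.04,0,0.02,0.004,0],[0.04,0,0.03,0.005,0],[0.04,0,0.03,0.005,0],[0.04,0,0.03,0.005,0]]';python3 -m crank '[[0.04,0,0.03,0.005,0],[0.04,0,0.03,0.005,0],[0.04,0,0.03,0.005,0],[0.04,0,0.03,0.005,0],[0.04,0,0.03,0.005,0]]';python3 -m crank '[[0.04,0,0.03,0.005,0],[0.04,0,0.03,0.005,0],[0.04,0,0.025,0.004,0],[0.04,0,0.015,0.002,0],[0.04,0,0.009,0,0]]'; python3 -m crank '[[0.04,0,0,0,0],[0.04,0,0,0,0]]'; python3 - <<'E'
from h import *
s0,R=st((.531,.210,.145),1.678)
for n,(a,b,c,d) in {"side":(90,240,250,400),"top":(120,240,220,360)}.items():
    s=snapshot(n);im=s["image"];np.savez(n+"9.npz",**s);cv2.imwrite(f"pics/{n}9.png",cv2.resize(im[a:b,c:d],None,fx=4,fy=4))
E
```

```text
t: 14.95
tcp_pos: [0.5181, -0.0521, 0.1456]
tool_rot: [-0.037, 0.707, 0.037, 0.706]
force: [-0.1, -0.0, -1.2]
finger_gap: 0.536
t: 15.45
tcp_pos: [0.5267, 0.0998, 0.1456]
tool_rot: [-0.037, 0.707, 0.038, 0.706]
force: [0.8, 0.1, -1.7]
finger_gap: 0.537
t: 15.95
tcp_pos: [0.5312, 0.2094, 0.1457]
tool_rot: [-0.038, 0.706, 0.038, 0.706]
force: [-0.3, -0.6, -1.2]
finger_gap: 0.536
t: 16.15
tcp_pos: [0.5315, 0.2074, 0.1458]
tool_rot: [-0.038, 0.706, 0.038, 0.706]
force: [-0.8, 0.0, -1.5]
finger_gap: 0.532
t 16.15 tcp [0.5315 0.2074 0.1458] F [-0.79  0.04 -1.5 ] T [ 0.    0.1  -0.02] gap 0.0455 yaxis ang 1.6776 down [-0.001 -0.001 -1.   ] q6 -1.5
tool shift [ 0.0008  0.0027 -0.0002]
turn about tool x (mod pi) -0.0004
```

View pics/side9.png

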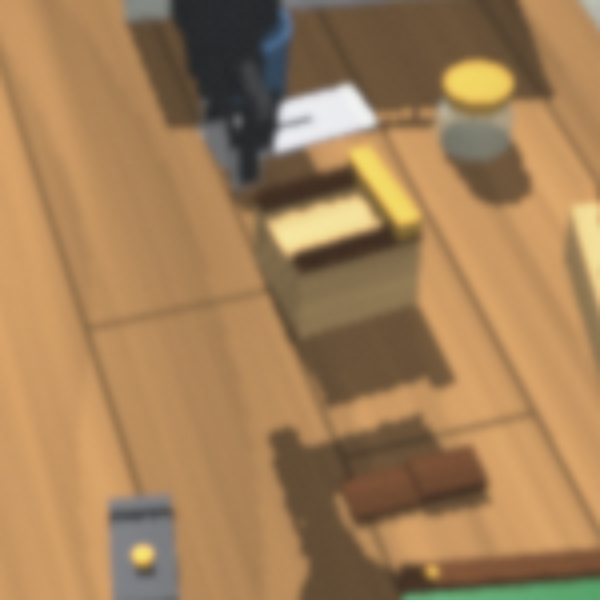

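View pics/top9.png

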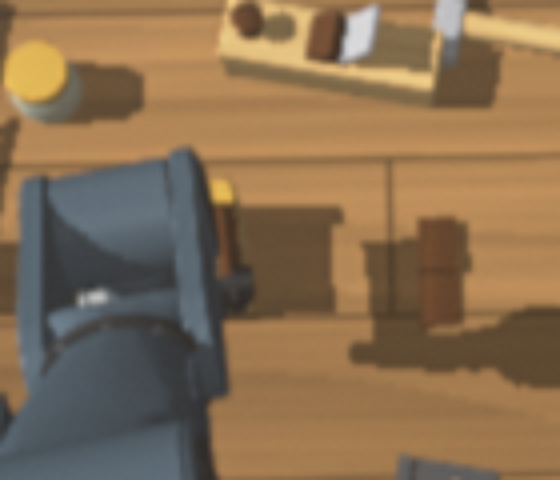

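```bash
python3 -m crank '[[0.04,0.005,0.0012,0,0],[0.04,0.012,0.0015,0,0],[0.04,0.015,0,0,0],[0.04,0.015,0,0,0],[0.04,0.012,0,0,0]]';python3 -m crank '[[0.04,0.007,0,0,0],[0.04,0.003,0,0,0],[0.04,0,0,0,0],[0.04,0,0,0,0]]';python3 - <<'E'
from h import *
s0,R=st((.531,.210,.075),1.678)
s=snapshot("side");im=s["image"];np.savez("side10.npz",**s)
# overlay iron model home-frame & cradle
yaw=.107
def W(p,o,yw):
    p=np.array(p,float)/1000; c,sn=np.cos(yw),np.sin(yw); return np.stack([o[0]+c*p[:,0]-sn*p[:,1],o[1]+sn*p[:,0]+c*p[:,1],p[:,2]],1)
a,c,k=100,280,6; big=cv2.resize(im[a:200,c:400],None,fx=k,fy=k,interpolation=cv2.INTER_CUBIC)
t=s0["tcp_pos"]; zi=1000*t[2]+22.5+1.5
iron=W([(-16,-24,zi),(104,-24,zi+2),(104,24,zi+2),(-16,24,zi)],t,.107)
for P,col in((iron,(0,0,255)),(W([(-40,-28,65),(40,-28,65),(40,28,65),(-40,28,65)],(.6065,.218),.107),(255,0,255)),(W([(40,-48,87),(56,-48,87),(56,48,87),(40,48,87)],(.6065,.218),.107),(0,255,0))):
    cv2.polylines(big,[np.round((proj(s,P)-[c,a]+.5)*k).astype(int)],True,col,1)
cv2.imwrite("pics/side10.png",big)
E
```

```text
t: 16.75
tcp_pos: [0.5308, 0.2103, 0.0852]
tool_rot: [-0.038, 0.707, 0.038, 0.705]
force: [0.3, -1.0, -1.4]
finger_gap: 0.541
t: 17.15
tcp_pos: [0.532, 0.2108, 0.0774]
tool_rot: [-0.038, 0.706, 0.038, 0.706]
force: [-0.6, 0.1, -1.4]
finger_gap: 0.536
t 17.15 tcp [0.532  0.2108 0.0774] F [-0.55  0.12 -1.41] T [-0.    0.03 -0.01] gap 0.0458 yaxis ang 1.678 down [ 0.001  0.    -1.   ] q6 -1.5
tool shift [ 0.0024 -0.0007 -0.0011]
turn about tool x (mod pi) 0.0
```

View pics/side10.png

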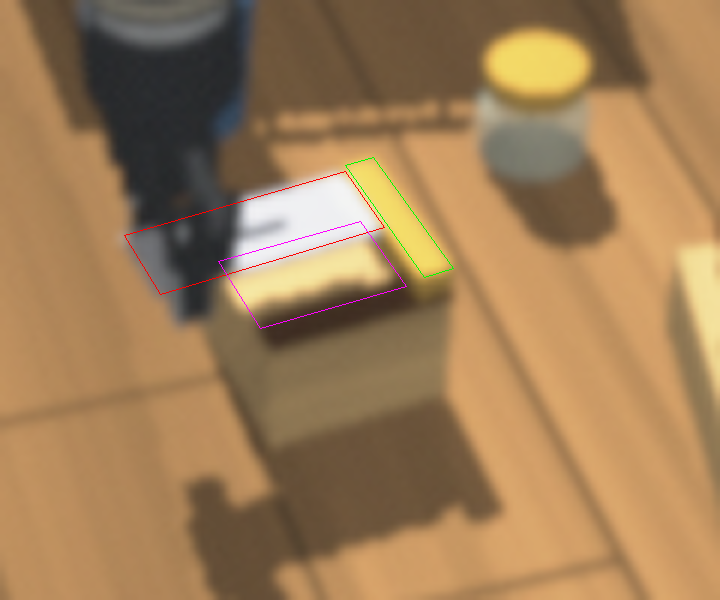

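```bash
python3 -m crank '[[0.04,0.004,0,-0.001,0],[0.04,0.004,0,0,0],[0.04,0.004,0,0,0],[0.04,0.003,0,0,0],[0.04,0,0,0,0]]';python3 -m crank '[[0.04,0.002,0,0,0],[0.04,0.002,0,0,0],[0.04,0.002,0,0,0],[0.04,0,0,0,0]]'
```

```text
t: 17.7
tcp_pos: [0.5302, 0.2105, 0.0614]
tool_rot: [-0.038, 0.707, 0.038, 0.706]
force: [-1.3, 0.1, -1.2]
finger_gap: 0.54
t: 18.1
tcp_pos: [0.5304, 0.2106, 0.0557]
tool_rot: [-0.038, 0.706, 0.038, 0.706]
force: [-0.1, 0.5, -2.0]
finger_gap: 0.542
```

```bash
python3 -m crank '[[0.04,0.002,0,0,0],[0.04,0.002,0,0,0],[0.04,0,0,0,0]]';python3 -m crank '[[0.04,0.001,0,0,0],[0.04,0.001,0,0,0],[0.04,0,0,0,0]]';python3 - <<'E'
from h import *
s0,R=st()
s=snapshot("side");cv2.imwrite("pics/side11.png",cv2.resize(s["image"][100:200,280:400],None,fx=6,fy=6,interpolation=cv2.INTER_CUBIC))
E
```

```text
t: 18.4
tcp_pos: [0.5303, 0.2106, 0.0517]
tool_rot: [-0.038, 0.706, 0.038, 0.706]
force: [-0.6, 0.6, -1.1]
finger_gap: 0.537
t: 18.7
tcp_pos: [0.5304, 0.2106, 0.0499]
tool_rot: [-0.038, 0.706, 0.038, 0.706]
force: [-0.1, -0.2, -2.0]
finger_gap: 0.537
t 18.7 tcp [0.5304 0.2106 0.0499] F [-0.13 -0.25 -1.97] T [-0.02  0.05 -0.02] gap 0.0459 yaxis ang 1.678 down [-0. -0. -1.] q6 -1.5
```

View pics/side11.png

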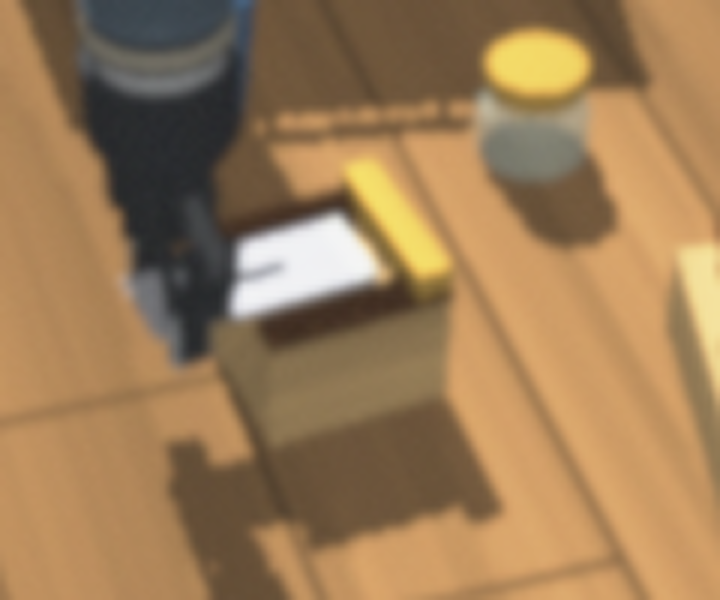

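```bash
python3 -m crank '[[0.04,0.001,0,0,0],[0.04,0.001,0,0,0],[0.04,0.001,0,0,0],[0.04,0,0,0,0]]';python3 -m crank '[[0.04,0.001,0,0,0],[0.04,0,0,0,0]]';python3 -m crank '[[0.04,0.0005,0,0,0],[0.04,0,0,0,0]]'
```

```text
t: 19.15
tcp_pos: [0.5305, 0.2106, 0.0469]
tool_rot: [-0.038, 0.706, 0.038, 0.706]
force: [0.8, -0.2, -1.7]
finger_gap: 0.538
t: 19.35
tcp_pos: [0.5305, 0.2106, 0.0459]
tool_rot: [-0.038, 0.706, 0.038, 0.706]
force: [0.2, 0.5, -0.9]
finger_gap: 0.541
t: 19.55
tcp_pos: [0.5305, 0.2106, 0.0455]
tool_rot: [-0.038, 0.706, 0.038, 0.706]
force: [0.5, -1.3, -1.7]
finger_gap: 0.538
```

```bash
python3 -m crank '[[0.04,0.0005,0,0,0],[0.04,0.0005,0,0,0],[0.04,0,0,0,0]]';python3 -m crank '[[0.04,0.0005,0,0,0],[0.04,0,0,0,0]]';python3 -m crank '[[0.04,0.0005,0,0,0],[0.04,0,0,0,0]]'
```

```text
t: 19.85
tcp_pos: [0.5306, 0.2106, 0.0445]
tool_rot: [-0.038, 0.706, 0.038, 0.706]
force: [-0.1, -0.2, -1.4]
finger_gap: 0.535
t: 20.05
tcp_pos: [0.5307, 0.2106, 0.0442]
tool_rot: [-0.038, 0.706, 0.038, 0.706]
force: [0.5, -1.0, 0.7]
finger_gap: 0.538
t: 20.25
tcp_pos: [0.5307, 0.2106, 0.0437]
tool_rot: [-0.038, 0.706, 0.038, 0.706]
force: [-0.7, -0.4, 0.7]
finger_gap: 0.539
```

```bash
python3 -m crank '[[0.04,0.0003,0,0,0],[0.04,0,0,0,0]]' 30; python3 -m crank '[[0.04,0,0,0.0015,0],[0.04,0,0,0.0015,0],[0.04,0,0,0.0015,0],[0.04,0,0,0,0]]';python3 -m crank '[[0.04,0,0,0.0015,0],[0.04,0,0,0.0015,0],[0.04,0,0,0.001,0],[0.04,0,0,0,0]]'
```

```text
t: 20.45
tcp_pos: [0.5307, 0.2106, 0.0434]
tool_rot: [-0.038, 0.706, 0.038, 0.706]
force: [-0.4, 0.2, 2.4]
finger_gap: 0.537
t: 20.85
tcp_pos: [0.5357, 0.2112, 0.0434]
tool_rot: [-0.038, 0.706, 0.038, 0.706]
force: [-0.7, 0.2, 5.1]
finger_gap: 0.539
t: 21.25
tcp_pos: [0.5393, 0.2116, 0.0435]
tool_rot: [-0.038, 0.706, 0.038, 0.706]
force: [-2.3, -0.1, 5.7]
finger_gap: 0.535
```

```bash
python3 -m crank '[[0.04,-0.0002,0,0.0005,0],[0.04,0,0,0.0005,0],[0.04,0,0,0,0]]';python3 -m crank '[[0.04,0,0,0.0005,0],[0.04,0,0,0.0005,0],[0.04,0,0,0,0]]';python3 -m crank '[[0.04,0,0,0.0005,0],[0.04,0,0,0.0005,0],[0.04,0,0,0,0]]'
python3 - <<'E'
from h import *
s0,R=st()
s=snapshot("side");cv2.imwrite("pics/side12.png",cv2.resize(s["image"][100:200,280:400],None,fx=6,fy=6,interpolation=cv2.INTER_CUBIC))
E
```

```text
t: 21.55
tcp_pos: [0.5401, 0.2116, 0.0436]
tool_rot: [-0.038, 0.706, 0.038, 0.706]
force: [-1.1, 0.0, 4.6]
finger_gap: 0.535
t: 21.85
tcp_pos: [0.541, 0.2117, 0.0436]
tool_rot: [-0.038, 0.706, 0.038, 0.706]
force: [-1.8, -0.1, 6.0]
finger_gap: 0.536
t: 22.15
tcp_pos: [0.541, 0.2117, 0.0435]
tool_rot: [-0.038, 0.707, 0.038, 0.705]
force: [-3.8, -0.1, 7.1]
finger_gap: 0.54
t 22.15 tcp [0.541  0.2117 0.0435] F [-3.83 -0.05  7.12] T [-0.03  0.42  0.01] gap 0.0461 yaxis ang 1.6782 down [-0.002 -0.    -1.   ] q6 -1.5
```

View pics/side12.png

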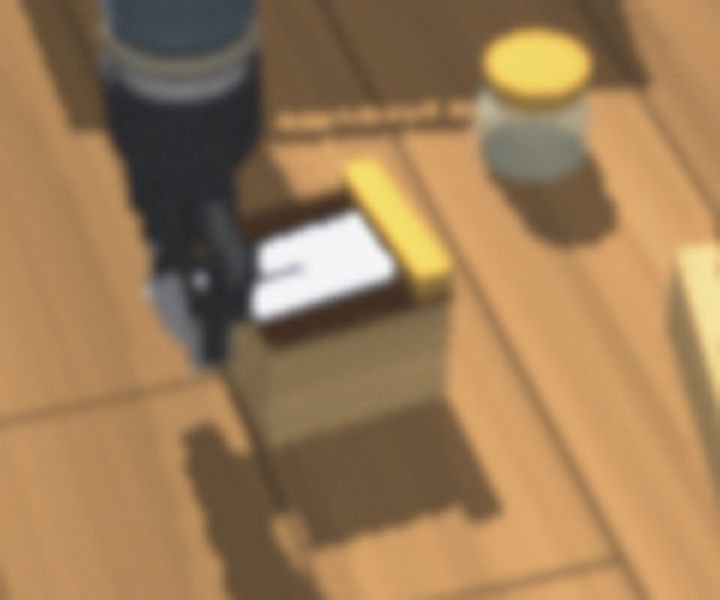

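```bash
python3 -m crank '[[0.04,-0.0003,0,0.0005,0],[0.04,0,0,0,0]]';python3 -m crank '[[0.04,0,0,0.0006,0],[0.04,0,0,0,0]]'
```

```text
t: 22.4
tcp_pos: [0.541, 0.2117, 0.0436]
tool_rot: [-0.038, 0.707, 0.038, 0.705]
force: [-4.6, -0.8, 5.4]
finger_gap: 0.541
t: 22.6
tcp_pos: [0.5409, 0.2117, 0.0436]
tool_rot: [-0.038, 0.708, 0.038, 0.704]
force: [-4.7, -0.5, 6.8]
finger_gap: 0.543
```

```bash
python3 -m crank '[[0.04,-0.0007,0,-0.0007,0],[0.04,0,0,0,0]]' 20;python3 -m crank '[[0.05,0,0,0,0],[0.052,0,0,0,0],[0.056,0,0,0,0],[0.06,0,0,0,0],[0.06,0,0,0,0]]'
python3 - <<'E'
from h import *
s0,R=st()
s=snapshot("side");cv2.imwrite("pics/side13.png",cv2.resize(s["image"][100:200,280:400],None,fx=6,fy=6,interpolation=cv2.INTER_CUBIC))
E
```

```text
t: 22.8
tcp_pos: [0.541, 0.2117, 0.044]
tool_rot: [-0.038, 0.707, 0.038, 0.705]
force: [-5.2, -0.1, 3.8]
finger_gap: 0.541
t: 23.3
tcp_pos: [0.5428, 0.2119, 0.0444]
tool_rot: [-0.038, 0.706, 0.038, 0.706]
force: [1.0, -0.8, 0.6]
finger_gap: 0.704
t 23.3 tcp [0.5428 0.2119 0.0444] F [ 1.   -0.84  0.55] T [-0.   -0.02 -0.02] gap 0.0601 yaxis ang 1.6779 down [ 0.001  0.    -1.   ] q6 -1.5
```

View pics/side13.png

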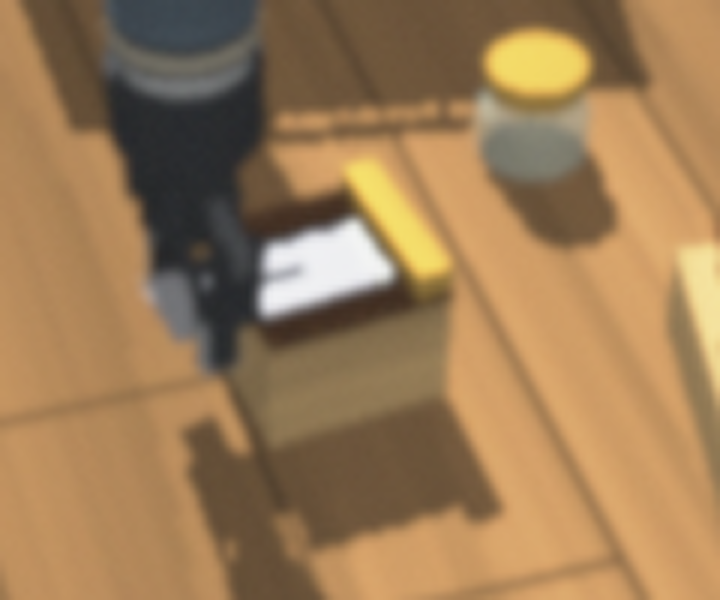

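```bash
python3 -m crank '[[0.08,0,0,0,0],[0.08,0,0,0,0],[0.08,-0.003,0,-0.002,0],[0.08,-0.008,0,0,0],[0.08,-0.012,0,0,0]]';python3 -m crank '[[0.08,-0.02,0,0,0],[0.08,-0.03,0,0,0],[0.08,-0.03,0,0,0],[0.08,-0.02,0,-0.03,0],[0.08,0,-0.03,-0.03,0]]';python3 -m crank '[[0.08,0,-0.04,0,0],[0.08,0,-0.04,0,0],[0.08,0,-0.04,0,0],[0.08,0,-0.04,0,0],[0.08,0,-0.04,0,0]]'
python3 - <<'E'
from h import *
s0,R=st()
for n,(a,b,c,d),k in(("top",(150,215,235,300),9),("side",(115,185,290,370),8)):
    s=snapshot(n);np.savez(n+"14.npz",**s);im=s["image"];cv2.imwrite(f"pics/{n}14.png",cv2.resize(im[a:b,c:d],None,fx=k,fy=k,interpolation=cv2.INTER_CUBIC)); cv2.imwrite(f"pics/{n}14f.png",im)
    h=cv2.cvtColor(im,cv2.COLOR_BGR2HSV);M=np.zeros((400,640),bool);M[a:b,c:d]=1
    m=M&(h[...,1]<50)&(h[...,2]>120); m=cv2.morphologyEx(m.astype(np.uint8),cv2.MORPH_CLOSE,np.ones((5,5)))>0
    print(n,rect(s,m,.068)[0])
E
```

```text
t: 23.85
tcp_pos: [0.5399, 0.2116, 0.0677]
tool_rot: [-0.038, 0.707, 0.038, 0.706]
force: [-0.8, 0.2, 0.3]
finger_gap: 0.933
t: 24.35
tcp_pos: [0.4864, 0.1775, 0.1716]
tool_rot: [-0.039, 0.702, 0.04, 0.71]
force: [0.6, -0.6, -0.7]
finger_gap: 0.933
t: 24.85
tcp_pos: [0.5056, -0.0251, 0.1688]
tool_rot: [-0.038, 0.705, 0.038, 0.707]
force: [1.9, -0.0, 0.2]
finger_gap: 0.933
t 24.85 tcp [ 0.5056 -0.0251  0.1688] F [ 1.86 -0.02  0.24] T [ 0.03 -0.02 -0.04] gap 0.0797 yaxis ang 1.6781 down [ 0.002 -0.    -1.   ] q6 -1.95
top {'rect': ((585.285400390625, 216.9649200439453), (121.66732025146484, 50.250511169433594), 5.213319301605225), 'cent': array([584.9, 216.9]), 'yaw': 0.089, 'len': array([121.5,  49.6]), 'n': 480}
side {'rect': ((742.2568969726562, 290.6829833984375), (62.65082550048828, 27.53961944580078), 74.0424575805664), 'cent': array([739.9, 283.7]), 'yaw': 1.462, 'len': array([49.8, 27.9]), 'n': 78}
```

View pics/top14.png

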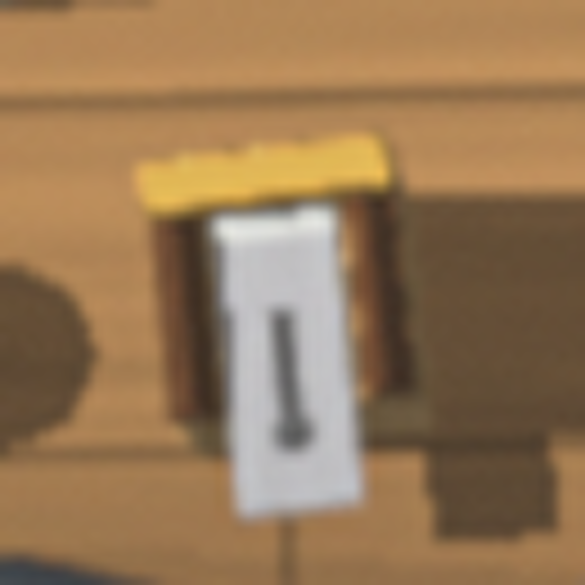

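View pics/side14.png

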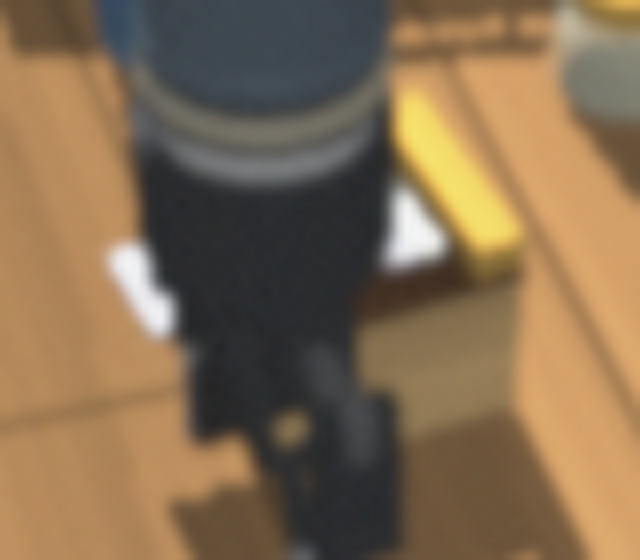

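View pics/side14f.png

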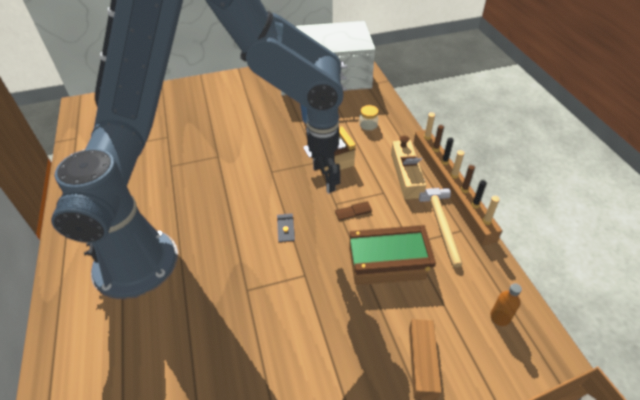

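```bash
python3 -m crank '[[0.08,-0.01,-0.04,0,0],[0.08,-0.02,-0.04,-0.02,0],[0.08,-0.02,-0.04,-0.03,0],[0.08,0,-0.03,-0.03,0],[0.08,0,0,0,0]]'
python3 - <<'E'
from h import *
s0,R=st()
for n,(a,b,c,d),k in(("top",(150,215,235,300),9),("side",(115,185,290,370),7.5)):
    s=snapshot(n);np.savez(n+"15.npz",**s);im=s["image"]
    h=cv2.cvtColor(im,cv2.COLOR_BGR2HSV);M=np.zeros((400,640),bool);M[a:b,c:d]=1
    m=M&(h[...,1]<50)&(h[...,2]>120); m=cv2.morphologyEx(m.astype(np.uint8),cv2.MORPH_CLOSE,np.ones((5,5)))>0
    print(n,rect(s,m,.068)[0])
    cv2.imwrite(f"pics/{n}15.png",cv2.resize(im[a:b,c:d],None,fx=k,fy=k,interpolation=cv2.INTER_CUBIC))
E
```

```text
t: 25.45
tcp_pos: [0.4418, -0.1808, 0.2174]
tool_rot: [-0.037, 0.706, 0.035, 0.706]
force: [-0.4, 0.5, -0.1]
finger_gap: 0.94
t 25.45 tcp [ 0.4418 -0.1808  0.2174] F [-0.39  0.48 -0.09] T [-0.04  0.03 -0.02] gap 0.0803 yaxis ang 1.6728 down [ 0.001 -0.002 -1.   ] q6 -2.29
top {'rect': ((585.285400390625, 216.9649200439453), (121.66732025146484, 50.250511169433594), 5.213319301605225), 'cent': array([584.9, 216.9]), 'yaw': 0.088, 'len': array([121.4,  49.5]), 'n': 478}
side {'rect': ((619.216552734375, 220.3947296142578), (51.23029708862305, 56.09485626220703), 6.645780086517334), 'cent': array([622. , 218.4]), 'yaw': 1.182, 'len': array([57.7, 44.3]), 'n': 177}
```

View pics/side15.png

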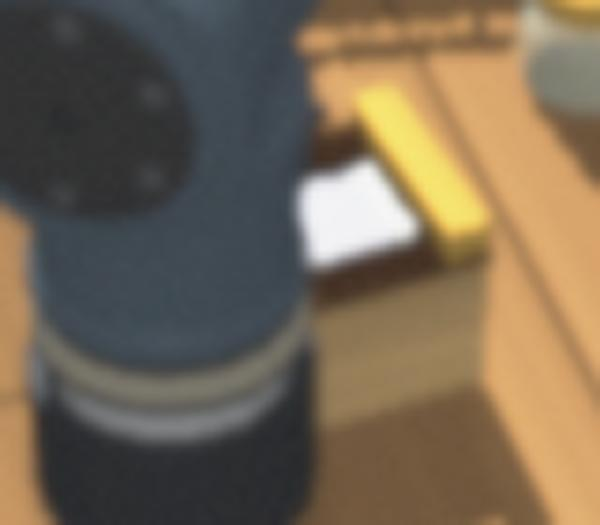

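```bash
python3 -m crank '[[0,-0.02,0.02,0.01,0],[0,-0.01,0.04,0.01,0],[0,0,0.04,0.01,0],[0,0,0.04,0.01,0],[0,0,0.04,0,0]]' 40; python3 -m crank '[[0,0,0.04,0,0],[0,0,0.04,0,0],[0,0,0.04,0,0],[0,0,0.04,-0.01,0],[0,0,0.04,-0.01,0]]';python3 -m crank '[[0,0,0.04,-0.01,0],[0,0,0.04,-0.01,0],[0,0,0.03,-0.01,0],[0,0,0.02,0,0],[0,0,0,0,0]]'
python3 - <<'E'
from h import *
s0,R=st()
for n,(a,b,c,d),k in(("top",(150,215,235,300),9),("side",(115,185,290,370),7.5)):
    s=snapshot(n);np.savez(n+"15.npz",**s);im=s["image"]
    h=cv2.cvtColor(im,cv2.COLOR_BGR2HSV);M=np.zeros((400,640),bool);M[a:b,c:d]=1
    m=M&(h[...,1]<50)&(h[...,2]>120); m=cv2.morphologyEx(m.astype(np.uint8),cv2.MORPH_CLOSE,np.ones((5,5)))>0
    print(n,rect(s,m,.068)[0])
    cv2.imwrite(f"pics/{n}15.png",cv2.resize(im[a:b,c:d],None,fx=k,fy=k,interpolation=cv2.INTER_CUBIC))
E
```

```text
t: 26.05
tcp_pos: [0.4653, 0.0088, 0.2464]
tool_rot: [-0.039, 0.705, 0.039, 0.707]
force: [-0.3, -0.6, 0.7]
finger_gap: 0.076
t: 26.55
tcp_pos: [0.4214, 0.2055, 0.246]
tool_rot: [-0.039, 0.706, 0.039, 0.706]
force: [0.7, 0.1, 0.3]
finger_gap: -0.0
t: 27.05
tcp_pos: [0.3771, 0.3318, 0.2461]
tool_rot: [-0.04, 0.706, 0.041, 0.706]
force: [-0.3, -0.3, -0.5]
finger_gap: -0.001
t 27.05 tcp [0.3771 0.3318 0.2461] F [-0.27 -0.33 -0.55] T [-0.03  0.01  0.03] gap -0.0001 yaxis ang 1.6847 down [ 0.     0.001 -1.   ] q6 -1.19
top {'rect': ((585.285400390625, 216.9649200439453), (121.66732025146484, 50.250511169433594), 5.213319301605225), 'cent': array([584.9, 216.9]), 'yaw': 0.087, 'len': array([121.5,  49.4]), 'n': 477}
side {'rect': ((583.3698120117188, 216.6767120361328), (124.01768493652344, 57.93309020996094), 7.734132289886475), 'cent': array([582.5, 215.5]), 'yaw': 0.113, 'len': array([123.7,  54.7]), 'n': 481}
```

View pics/side15.png

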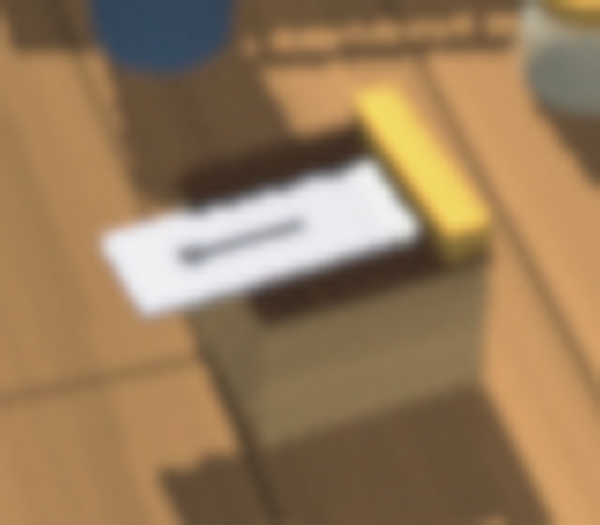

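```bash
python3 -m crank '[[0,0,0,0,0.007],[0,0,0,0,0]]'; python3 - <<'E'
from h import *
st((.498,.208,.060),1.678)
E
```

```text
t: 27.35
tcp_pos: [0.3791, 0.3273, 0.2459]
tool_rot: [-0.035, 0.706, 0.035, 0.706]
force: [-0.2, -0.1, -0.6]
finger_gap: -0.003
t 27.35 tcp [0.3791 0.3273 0.2459] F [-0.24 -0.13 -0.59] T [0.04 0.01 0.  ] gap -0.0002 yaxis ang 1.67 down [-0. -0. -1.] q6 -1.18
tool shift [ 0.1859 -0.1304  0.1065]
turn about tool x (mod pi) -0.008
```

```bash
python3 -m crank '[[0,0,-0.02,0.015,-0.008],[0,0,-0.03,0.025,0],[0,0,-0.03,0.025,0],[0,0,-0.03,0.025,0],[0,0,-0.02,0.0165,0]]'; python3 -m crank '[[0,0.02,0,0,0],[0,0.03,0,0,0],[0,0.03,0,0,0],[0,0.02,0,0,0],[0,0,0,0,0]]';python3 - <<'E'
from h import *
st((.498,.208,.060),1.678)
s=snapshot("side");cv2.imwrite("pics/side16.png",cv2.resize(s["image"][100:200,270:390],None,fx=6,fy=6))
E
```

```text
t: 27.85
tcp_pos: [0.5011, 0.2072, 0.2461]
tool_rot: [-0.037, 0.706, 0.037, 0.707]
force: [0.7, 0.4, 0.3]
finger_gap: -0.003
t: 28.35
tcp_pos: [0.4969, 0.2085, 0.1434]
tool_rot: [-0.038, 0.709, 0.037, 0.704]
force: [-1.0, 0.6, 0.1]
finger_gap: -0.001
t 28.35 tcp [0.4969 0.2085 0.1434] F [-1.01  0.62  0.13] T [ 0.   -0.04  0.01] gap -0.0001 yaxis ang 1.677 down [-0.007 -0.001 -1.   ] q6 -1.49
tool shift [ 0.0834 -0.0006  0.0016]
turn about tool x (mod pi) -0.001
```

View pics/side16.png

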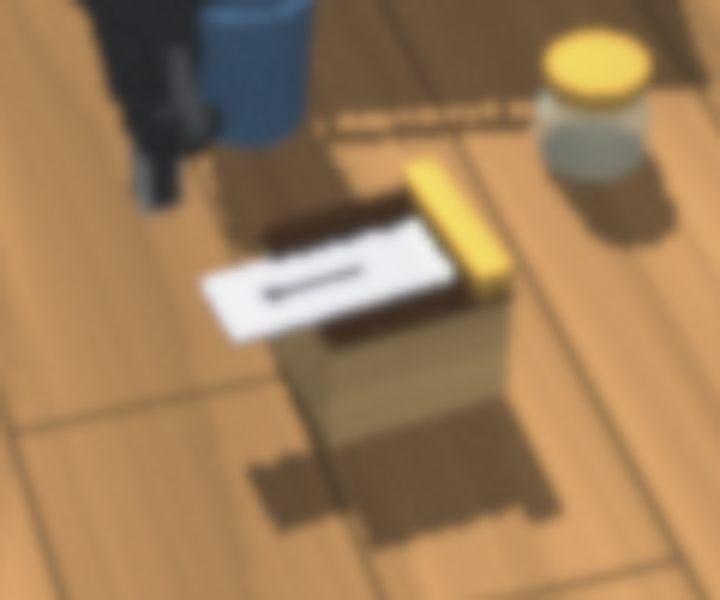

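```bash
python3 -m crank '[[0,0.01,0,-0.003,0],[0,0.015,0,0,0],[0,0.015,0,0,0],[0,0.015,0,0,0],[0,0.01,0,0,0]]'; python3 -m crank '[[0,0.008,0,0,0],[0,0.005,0,0,0],[0,0.002,0,0,0],[0,0,0,0,0]]';python3 - <<'E'
from h import *
st((.505,.2084,.060),1.678)
E
```

```text
t: 28.9
tcp_pos: [0.4963, 0.2097, 0.081]
tool_rot: [-0.038, 0.706, 0.038, 0.706]
force: [-0.3, 0.7, 0.2]
finger_gap: 0.0
t: 29.3
tcp_pos: [0.4961, 0.2098, 0.066]
tool_rot: [-0.038, 0.706, 0.038, 0.706]
force: [-0.1, 0.2, 0.1]
finger_gap: -0.003
t 29.3 tcp [0.4961 0.2098 0.066 ] F [-0.12  0.18  0.15] T [-0.    0.02 -0.05] gap -0.0003 yaxis ang 1.679 down [ 0.  0. -1.] q6 -1.49
tool shift [ 0.0061 -0.0023  0.0087]
turn about tool x (mod pi) 0.001
```

```bash
python3 -m crank '[[0,0.003,0,0.001,0],[0,0.003,0,0.002,0],[0,0,0,0.002,0],[0,0,0,0,0]]'; python3 -m crank '[[0,0,0,0.001,0],[0,0,0,0.001,0],[0,0,0,0.001,0],[0,0,0,0,0]]'; python3 -m crank '[[0,0,0,0.001,0],[0,0,0,0.001,0],[0,0,0,0.001,0],[0,0,0,0,0]]'; python3 -m crank '[[0,0,0,0.001,0],[0,0,0,0.001,0],[0,0,0,0,0]]'
```

```text
t: 29.7
tcp_pos: [0.5015, 0.2103, 0.06]
tool_rot: [-0.038, 0.706, 0.038, 0.706]
force: [-1.0, 0.3, 0.1]
finger_gap: 0.005
t: 30.1
tcp_pos: [0.5042, 0.2106, 0.06]
tool_rot: [-0.038, 0.706, 0.038, 0.706]
force: [-0.1, -0.2, -0.3]
finger_gap: -0.001
t: 30.5
tcp_pos: [0.5072, 0.2109, 0.06]
tool_rot: [-0.038, 0.706, 0.038, 0.706]
force: [0.5, 0.4, -0.3]
finger_gap: -0.001
t: 30.8
tcp_pos: [0.5091, 0.2111, 0.06]
tool_rot: [-0.038, 0.706, 0.038, 0.706]
force: [0.3, 0.4, 0.3]
finger_gap: -0.004
```

```bash
python3 -m crank '[[0,0,0,0.001,0],[0,0,0,0.001,0],[0,0,0,0,0]]'; python3 -m crank '[[0,0,0,0.001,0],[0,0,0,0.0005,0],[0,0,0,0,0]]'; python3 -m crank '[[0,0,0,0.0005,0],[0,0,0,0.0005,0],[0,0,0,0,0]]'; python3 -m crank '[[0,0,0,0.0005,0],[0,0,0,0.0005,0],[0,0,0,0,0]]'
```

```text
t: 31.1
tcp_pos: [0.5111, 0.2114, 0.06]
tool_rot: [-0.038, 0.706, 0.038, 0.706]
force: [0.0, 0.1, 0.3]
finger_gap: -0.0
t: 31.4
tcp_pos: [0.5125, 0.2115, 0.06]
tool_rot: [-0.038, 0.706, 0.038, 0.706]
force: [-0.6, -0.5, 0.8]
finger_gap: -0.001
t: 31.7
tcp_pos: [0.5129, 0.2116, 0.0599]
tool_rot: [-0.038, 0.706, 0.038, 0.706]
force: [-0.5, 0.2, 0.5]
finger_gap: -0.001
t: 32.0
tcp_pos: [0.513, 0.2115, 0.0598]
tool_rot: [-0.038, 0.707, 0.038, 0.705]
force: [-3.5, -0.9, 1.4]
finger_gap: 0.002
```

```bash
python3 -m crank '[[0,0,0,0.0005,0],[0,0,0,0.0005,0],[0,0,0,0,0]]'; python3 -m crank '[[0,0,0,-0.003,0],[0,0,0,-0.005,0],[0,0,0,-0.01,0],[0,0,0,-0.01,0],[0,0,0,0,0]]'; python3 -m crank '[[0,-0.02,0,-0.01,0],[0,-0.03,0,-0.01,0],[0,-0.03,0,-0.01,0],[0,-0.03,0.02,0,0],[0,-0.03,0.02,0,0]]'; python3 -m crank '[[0,0,0.04,-0.01,0],[0,0,0.03,-0.01,0],[0,0,0.02,0,0],[0,0,0,0,0],[0,0,0,0,0]]'
python3 - <<'E'
from h import *
s0,R=st()
for n,(a,b,c,d),k in(("top",(150,215,235,300),9),("side",(115,185,290,370),7.5)):
    s=snapshot(n);np.savez(n+"17.npz",**s);im=s["image"]
    h=cv2.cvtColor(im,cv2.COLOR_BGR2HSV);M=np.zeros((400,640),bool);M[a:b,c:d]=1
    m=M&(h[...,1]<50)&(h[...,2]>120); m=cv2.morphologyEx(m.astype(np.uint8),cv2.MORPH_CLOSE,np.ones((5,5)))>0
    print(n,rect(s,m,.068)[0])
    cv2.imwrite(f"pics/{n}17.png",cv2.resize(im[a:b,c:d],None,fx=k,fy=k,interpolation=cv2.INTER_CUBIC)); cv2.imwrite(f"pics/{n}17f.png",im)
E
```

```text
t: 32.3
tcp_pos: [0.5131, 0.2115, 0.0596]
tool_rot: [-0.039, 0.708, 0.038, 0.704]
force: [-6.0, -0.3, 2.0]
finger_gap: -0.0
t: 32.8
tcp_pos: [0.4852, 0.2086, 0.0599]
tool_rot: [-0.038, 0.707, 0.038, 0.705]
force: [-0.1, -0.0, -0.3]
finger_gap: -0.004
t: 33.3
tcp_pos: [0.4531, 0.2454, 0.2014]
tool_rot: [-0.038, 0.706, 0.038, 0.706]
force: [0.1, 1.1, 0.2]
finger_gap: 0.001
t: 33.8
tcp_pos: [0.4237, 0.3326, 0.1999]
tool_rot: [-0.039, 0.706, 0.039, 0.706]
force: [0.3, -0.2, -0.4]
finger_gap: -0.001
t 33.8 tcp [0.4237 0.3326 0.1999] F [ 0.28 -0.22 -0.39] T [ 0.03  0.03 -0.06] gap -0.0001 yaxis ang 1.6803 down [ 0. -0. -1.] q6 -1.22
top {'rect': ((585.4778442382812, 216.9824981689453), (121.28070068359375, 50.250511169433594), 5.213319301605225), 'cent': array([584.8, 216.9]), 'yaw': 0.094, 'len': array([120.9,  49.2]), 'n': 474}
side {'rect': ((583.3698120117188, 216.6767120361328), (124.01768493652344, 57.93309020996094), 7.734132289886475), 'cent': array([582.3, 215.4]), 'yaw': 0.118, 'len': array([123.9,  54.9]), 'n': 483}
```

View pics/top17.png

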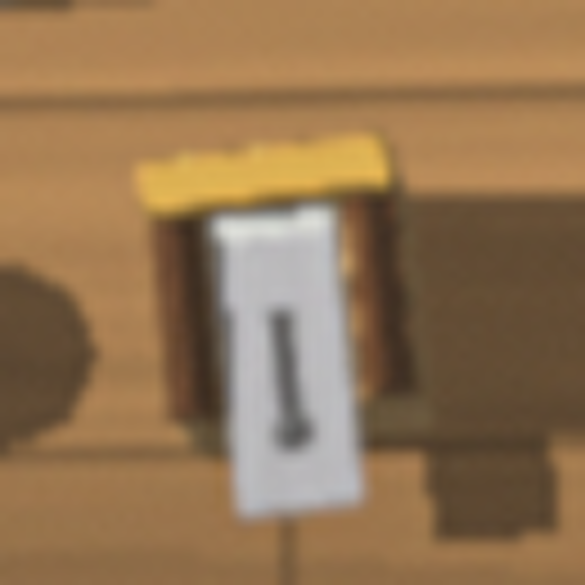

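View pics/side17f.png

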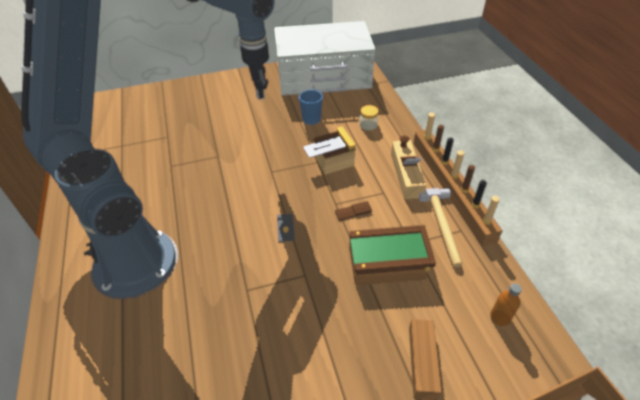

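The top view shows the iron flat in the channel, with its bevel end at the stop (pixels 215–335, 210) and its near end overhanging. The side view shows the wedge, cap iron, oak blank and mug where they started. A 6 N nudge on the near end did not move the iron, so it is against the stop.

```bash
python3 -c "
from station import manip
print(manip.sign_off())"
```

```text
the job is handed in; nothing more can be done
None
```

The plane iron is lying flat in the cradle between the cheeks, with its far end against the brass stop and its near end overhanging. I handed the job in at about 34 s.

- **Sliding it out:** I pressed on the iron with 5–9 N and slid it until about 40 mm hung over the open edge, still lying flat.
- **Picking it up and placing it:** I gripped the overhanging end across its width and lifted it level. I laid it in the cradle at a felt 2–7 N, slid it to the stop at about 5 N, and let go.
- **Stop check:** after letting go, I gave the near end a gentle extra push with the shut fingers. It did not move under up to 6 N, which confirms it is against the stop.
- **Last pictures:** both cameras show the iron flat, and to the eye the wedge, cap iron, oak blank and mug are where they started.
- **One disagreement:** my camera fits of the cradle left a gap of about 1–3.5 mm at the stop, roughly within calibration and fitting error. I trusted the felt contact over the pictures.

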